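# Prop open the battery charging box

## Task

Open the battery charging box for venting: swing its prop rod up by the cross handle so that the rod's end lifts the lid and slides along the runner beneath it, until the end drops into the holding hole there, which you have to find by feel. Stop gently as soon as it has dropped in, without forcing the rod against the lid (18 N bends it), then let go so that the rod alone holds the lid open, and do not disturb the things around the box.

Things in the scene. Friction and masses are not known exactly. Their poses are not given: they have to be found in the camera images.
- case: Dark grey metal battery charging box, fixed, 340 mm (its x) x 260 (y) x 145 high, open-topped under the lid. Origin: centre of its underside, z up. The lid's hinge runs along y at x = -170 mm (the robot's end), z = 150; the lid's other end, at +x, rises. The prop rod is outside its right wall (-y side).
- lid: Grey lid, 340 mm long, 6 thick, 0.45 to 0.7 kg, closed at the start. Origin on the hinge axis, x along the lid away from it, z its upward normal, z = 0 its underside; z tilts from vertical by the opening angle (0 to 1.2 rad). Let go, it falls shut, damped (2 N m s/rad). It overhangs the box's right wall by 30 mm (to y = -162); the runner is under that overhang.
- runner_mid (a point): Middle of the range of the hole, on the lower face of the steel runner strip under the lid's overhang (lid x = 212, y = -145, z = -10 mm). Strip: 24 mm wide, 10 thick, lid x 110 to 335. Its holding hole, 15 mm long along x, 10 deep, faces down out of sight; its place is not measured: its centre is anywhere within 28 mm of this point along lid x.
- rod: Prop rod: steel bar, 10 mm diameter. Origin at its pivot (case x = 5, y = -145, z = 125 mm), x along the rod, y the pivot axis. At the start it lies level along case +x on a rest under the overhang; it swings up freely (z tilts from vertical by the swing angle, 0 to a stop at 1.92 rad) and falls back when let go unless its end is in the hole.
- rod_end (a point): Centre of the rod's round end (12 mm diameter), 130 mm from the pivot. It meets the runner after about 0.07 rad of swing, then lifts the lid as it slides towards the hinge; push at the handle 2 to 13 N. In the hole: swing 1.15 to 1.8 rad, lid open 0.42 to 0.65 rad, 3 mm of play, the rod carries the lid and a push further on meets a hard stop.
- handle (a point): Centre of the black grip sleeve on the rod's cross handle: a freely turning cylinder, 18 mm diameter, 52 long, axis along case y, sticking out to the right of the rod, clear of the lid. In the rod's frame x = 105, y = -84, z = 0 mm; it starts 125 mm above the bench.
- screwdriver: Bystander: a screwdriver, 200 mm or so, lying down. Origin at the centre of its underside or near it.
- wrench: Bystander: an open-ended wrench lying flat. Origin at the centre of its underside or near it.
- servo: Bystander: a small black servo motor, 54 x 20 x 44 mm. Origin at the centre of its underside or near it.
- parts_tray: Bystander: an open grey parts tray 120 x 90 x 30 mm. Origin at the centre of its underside or near it.
- spool: Bystander: a white spool, 80 mm across, 45 mm high. Origin at the centre of its underside or near it.
- mug: Bystander: a white mug, 80 mm across, 90 mm high. Origin at the centre of its underside or near it.

How it is judged:
By the outcome, as a careful person would: the job done as asked, in the order asked, and still so for the second after the job is handed in, with the robot touching nothing.
It also fails if it takes over 72 s, if anything falls off the work surface, if the arm or the gripper's body presses on something with over 40 N, if the wrist force passes 120 N, or if a joint passes its speed limit or range.

## Robot

A 6-joint arm with a two-finger parallel gripper is mounted at the origin on the work surface. World frame = base frame: x ahead of the robot, y to its left, z up, the work surface at z = 0. Lengths are in mm, angles in rad, forces in N, time in s.
With the tool pointing down it reaches from about 275 to 1000 mm from the base axis. Payload 8.4 kg.
Tool frame: the origin (TCP) lies on the front face of the gripper's body, between the roots of the fingers; the fingertips stand 73 mm ahead of it and the grasp point (between the pads) lies 54 mm ahead of it; z points along the fingers, y is the direction in which the jaws open and shut (so a half turn about z gives the same grasp; the last joint's range is limited). The gripper opens to 85 mm and grips with 20 to 120 N. Pads are 22 mm wide; open, the fingers measure 114 mm over their backs; the gripper's body (76 mm by 85 mm) begins 54 mm behind the grasp point. The pads swing forward as they close: fully open they stand 13 mm farther back than shut.
Start: joints at [1.224, 0.353, 1.633, -0, 1.155, -0.002], TCP at [211.254, 588.218, 303.881] pointing down, gripper open.
Joint ranges: [-2.63, 2.63], [-0.92, 2.1], [0.06, 2.66], [-1.3, 4.44], [0, 2.69], [-3.02, 3.02]. Speed limits (rad/s): [2.22, 2.22, 2.79, 3.14, 3.14, 3.14].

## Interface

Orientations are given as [roll, pitch, yaw] about the fixed x, y, z axes, in that order (R = Rz(yaw) Ry(pitch) Rx(roll)).
In Python, from plant import r gives the robot as it stands. The module is installed in compiled form; this text tells all that it offers.
- The arm moves only by the tool play_rows, never from a script. Its argument "rows" is a list of rows, each an object with "angular": the turn, a rotation vector about the tool's x, y, z in rad, a list of three; "delta_pos": the shift along the tool's x, y, z in units of 40 mm (1.0 is 40 mm), a list of three; "gripper": the finger opening in mm, from 0 to 85.4. In form: [{"angular": [wx, wy, wz], "delta_pos": [tx, ty, tz], "gripper": gripper}, ...]. A call has exactly 5 rows; each row shifts and turns the pose as measured when the row begins, along the tool's axes as they then stand; what a row does not reach is not made up. A row lasts 1/8 s, in which the tool goes at most 62.5 mm and 10.7 degrees, less where a joint would pass 70% of its speed; a pose out of reach is approached as far as the arm can. A call is refused whole if a number of a shift passes 1 or a number of a turn 0.188, either way. A call with a gripper value outside its range is refused whole. The fingers move at their own pace and stop on an object; the grip force is fixed at half the most. Time passes only in rows, so rows that do not move let the fingers close, or fill a call up. It gives the time, the measured TCP pose, the force and the opening at its end, in the units of the state.
- r.observe(): the state, without advancing time (a new reading comes with each control period).
- r.grab_frame(name): name is "scene" or "top" or "wrist"; returns a dict with "color" (420x560x3 uint8, red, green, blue), "range_z" (420x560 float32, mm along the optical axis (not along the pixel's ray), 0 where there is no reading), "vertical_fov" (degrees; the focal length in pixels is half the picture's height over the tangent of half this angle, whatever the lens; pixels are square), "cx", "cy" (the principal point, pixels), "R" (3x3) and "t" (3): a world point X has camera coordinates R X + t. Camera axes: x right, y down, z forward; pixel columns grow to the right and rows downward; lengths in mm; the calibration is good to about 2 mm. The wrist camera is an equidistant fisheye: a pixel r from the principal point sees the ray r / f radians off the axis. A picture is of the moment at which its call begins.
- r.finish_job(): hands the job in, once; it reports no verdict.
The state is a dict: "clock": time; "joints": joint angles; "dq": joint speeds; "joint_torque": joint torques, N m; "position": TCP position; "eef_rot": TCP orientation; "ft_force": force on the tool from outside, world axes, zero at the start; "ft_torque": the same for the moment, N m; "opening": finger opening in mm.
Only numpy, scipy, OpenCV 4.12 (cv2) and the standard library are available. Lean on these libraries where they do the work, as an engineer would, in place of code of your own. Each camera call takes 0.05 s, during which the arm holds its last target.

## Working session

There is one attempt and no reset: what is moved stays moved. The work goes in short steps, Python scripts to look and compute and a tool call to move; the robot and the scene stay as the last step left them, time stands still between calls to the robot, and variables do not carry over. Pictures are saved under pics/ and viewed, and the job is handed in when it is done.

Besides the shell and the picture viewer there is one more tool, called after "Request:" as name(argument=value, ...), one argument or row to a line, values as JSON. play_rows: Moves the arm, as the interface text tells. Its arguments: {"type":"object","properties":{"rows":{"type":"array"}},"required":["rows"]}

```bash
mkdir -p pics; cat > h.py <<'E'
from plant import r
import numpy as np, cv2
def snap(name,tag):
    f=r.grab_frame(name); np.savez(f'pics/{tag}.npz',**{k:np.asarray(v) for k,v in f.items()})
    cv2.imwrite(f'pics/{tag}.png',cv2.cvtColor(f['color'],cv2.COLOR_RGB2BGR)); return f
def load(tag): return {k:v for k,v in np.load(f'pics/{tag}.npz').items()}
def crop(tag,x0,y0,x1,y1,s,out):
    im=cv2.imread(f'pics/{tag}.png')[y0:y1,x0:x1]; cv2.imwrite(f'pics/{out}.png',cv2.resize(im,None,fx=s,fy=s,interpolation=cv2.INTER_CUBIC))
def px2w(f,u,v):
    z=float(f['range_z'][int(round(v)),int(round(u))]); F=f['color'].shape[0]/2/np.tan(np.radians(float(f['vertical_fov']))/2)
    return f['R'].T@(np.array([(u-f['cx'])/F*z,(v-f['cy'])/F*z,z])-f['t'])
def w2px(f,X):
    F=f['color'].shape[0]/2/np.tan(np.radians(float(f['vertical_fov']))/2)
    c=f['R']@np.array(X,float)+f['t']; return np.array([f['cx']+F*c[0]/c[2],f['cy']+F*c[1]/c[2]])
E
python3 - <<'E'
from h import *
print(r.observe())
for n in ('scene','top','wrist'):
    f=snap(n,n+'0'); print(n,f['vertical_fov'],f['cx'],f['cy'],(-f['R'].T@f['t']).round(0))
E
```

```text
{'clock': 0.0, 'joints': array([ 1.22358813e+00,  3.53649006e-01,  1.63412868e+00,  1.25624510e-07,
        1.15517803e+00, -2.37302485e-03]), 'dq': array([-3.67935522e-05,  3.33005247e-04,  1.82698191e-03,  4.69665901e-04,
        1.62596000e-03,  1.55379682e-03]), 'joint_torque': array([-8.92466360e-04, -6.05255055e+01, -3.42069376e+01, -4.95317988e-05,
        9.25761822e-03, -8.30492240e-06]), 'position': array([211.13536066, 587.86806703, 303.16340041]), 'eef_rot': array([-3.14022959e+00, -3.34943967e-06,  2.79675743e+00]), 'ft_force': array([-0.16120821, -0.53109364,  0.16667228]), 'ft_torque': array([-0.03330902, -0.02393864, -0.00012679]), 'opening': 85.23586324248106}
scene 49.87229920477264 276.3475986872928 211.57088848995613 [1197. -597.  681.]
top 51.23262659541295 286.2045811617839 213.0449282890501 [ 362.  -57. 1195.]
wrist 65.70646984690485 275.40252138283205 209.93490814511364 [146. 611. 372.]
```

View pics/scene0.png

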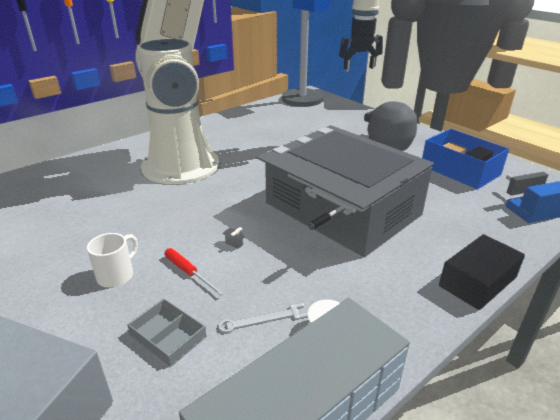

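View pics/top0.png

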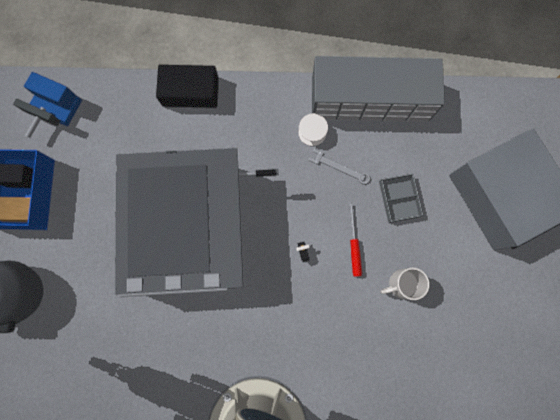

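```bash
python3 - <<'E'
from h import *
crop('scene0',250,120,440,260,4,'sc_c'); crop('top0',100,130,300,310,4,'top_c')
f=load('top0')
for p in [(238,151),(119,156),(117,292),(242,289),(258,173),(266,173),(274,172.5),(300,195)]: print(p,px2w(f,*p).round(1))
E
```

```text
(238, 151) [735.7  76.2  -5.1]
(119, 156) [666.9 349.6 154.1]
(117, 292) [338.9 327.4 154.3]
(242, 289) [349.8  50.5  -0.5]
(258, 173) [636.3   8.7 135.5]
(266, 173) [637.4 -11.1 133. ]
(274, 172.5) [639.3 -31.  132.1]
(300, 195) [ 6.108e+02 -1.017e+02  5.000e-01]
```

View pics/sc_c.png

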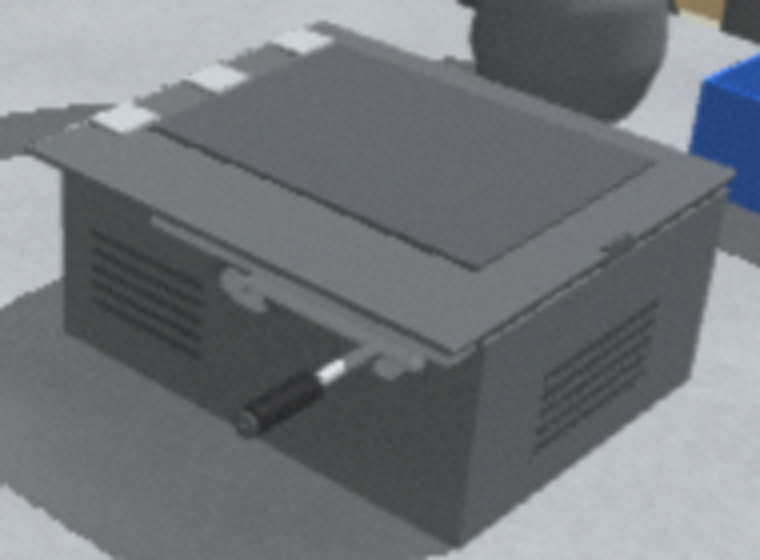

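View pics/top_c.png

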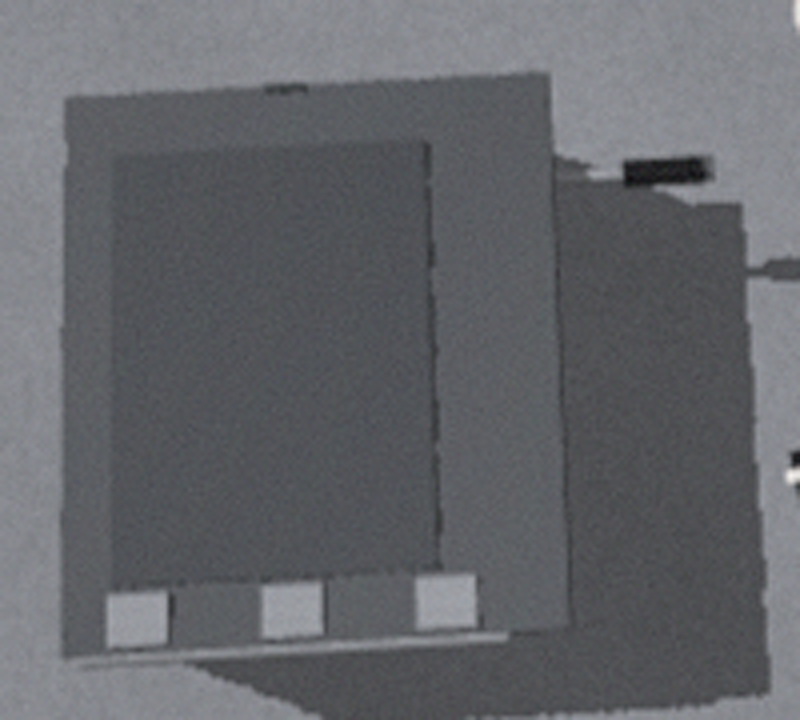

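```bash
cat >> h.py <<'E'
def ray(f,u,v,z):
    F=f['color'].shape[0]/2/np.tan(np.radians(float(f['vertical_fov']))/2)
    d=f['R'].T@np.array([(u-f['cx'])/F,(v-f['cy'])/F,1]); c=-f['R'].T@f['t']; return c+d*(z-c[2])/d[2]
def tri(l):
    A=np.zeros((3,3));b=np.zeros(3)
    for f,u,v in l:
        F=f['color'].shape[0]/2/np.tan(np.radians(float(f['vertical_fov']))/2)
        d=f['R'].T@np.array([(u-f['cx'])/F,(v-f['cy'])/F,1]);d/=np.linalg.norm(d); c=-f['R'].T@f['t']; P=np.eye(3)-np.outer(d,d);A+=P;b+=P@c
    X=np.linalg.solve(A,b); return X,[(w2px(f,X)-[u,v]).round(2) for f,u,v in l]
E
python3 - <<'E'
from h import *
t=load('top0');s=load('scene0')
tp=lambda u,v:(t,100+u/4-.4,130+v/4-.4); sp=lambda u,v:(s,250+u/4-.4,120+v/4-.4)
c={}
for n,a,b in [('FR',(549,73),(455,352)),('FL',(67,98),(733,175)),('NR',(569,627),(28,150)),('handle_end',(712,168),(247,422)),('handle_in',(624,172),(318,383))]:
    X,e=tri([tp(*a),sp(*b)]); c[n]=X; print(n,X.round(1),e, ray(*tp(*a),156).round(1))
d=c['FR']-c['NR'];print(np.linalg.norm(d),np.arctan2(d[1],d[0]))
d=c['FL']-c['FR'];print(np.linalg.norm(d),np.arctan2(d[1],d[0])-np.pi/2)
d=c['handle_in']-c['handle_end'];print(np.linalg.norm(d),np.arctan2(d[1],d[0])-np.pi/2, (c['handle_in']+c['handle_end'])/2)
E
```

```text
FR [695.4  62.8 153.5] [array([-0.44, -0.44]), array([-0.7 ,  0.16])] [693.6  61.4 156. ]
FL [671.9 357.  152. ] [array([0.1 , 0.11]), array([ 0.14, -0.05])] [671.  355.7 156. ]
NR [357.9  37.8 152. ] [array([-0.19, -0.14]), array([-0.22,  0.02])] [357.6  37.  156. ]
handle_end [644.  -39.  126.5] [array([-0.3 , -0.25]), array([-0.46,  0.07])] [635.6 -40.3 156. ]
handle_in [640.9  16.7 125.4] [array([-0.5 , -0.45]), array([-0.75,  0.14])] [631.9  13.3 156. ]
338.4901905716452 0.0739332055002128
295.140525423813 0.079870982848387
55.81673336594719 0.05455513782069077 [642.45350012 -11.18423541 125.96115429]
```

```bash
cat >> h.py <<'E'
from scipy.spatial.transform import Rotation as Ro
YAW=.075; ux=np.array([np.cos(YAW),np.sin(YAW),0]);uy=np.array([-ux[1],ux[0],0]);uz=np.array([0,0,1.])
def Rt(tau): return np.column_stack([np.sin(tau)*uz+np.cos(tau)*uy, ux, np.sin(tau)*uy-np.cos(tau)*uz])
def plan(p,Rm,n=5,vmax=38,wmax=.17,grip=85):
    o=r.observe(); P=np.array(o['position']); R=Ro.from_euler('xyz',o['eef_rot']).as_matrix()
    rows=[]
    for i in range(n):
        d=R.T@(p-P); w=Ro.from_matrix(R.T@Rm).as_rotvec()
        m=max(abs(d)); d=d*min(1,vmax/m) if m>0 else d
        m=np.linalg.norm(w); w=w*min(1,wmax/m) if m>0 else w
        d=np.round(d/40,2); w=np.round(w,3)
        rows.append((w.tolist(),d.tolist())); P=P+R@(d*40); R=R@Ro.from_rotvec(w).as_matrix()
    for w,d in rows: print('{"angular":%s,"delta_pos":%s,"gripper":%g}'%(w,d,grip))
    print('end',P.round(1),'left',(p-P).round(1),np.linalg.norm(Ro.from_matrix(R.T@Rm).as_rotvec()).round(3))
HC=np.array([641.5,-10,125.5])   # handle centre
def tcp(g,tau): return g-54*Rt(tau)[:,2]
E
python3 - <<'E'
from h import *
p=tcp(HC-6*uy+[0,0,110],.52);print(p, Rt(.52))
plan(p,Rt(.52),n=20)
E
```

```text
[643.96005674 -42.73923205 282.3622357 ] [[-0.06502544  0.99718882 -0.03723108]
 [ 0.86537958  0.07492971  0.49548332]
 [ 0.49688014  0.         -0.86781918]]
{"angular":[-0.041, 0.063, 0.153],"delta_pos":[-0.95, -0.68, 0.03],"gripper":85}
{"angular":[-0.041, 0.063, 0.153],"delta_pos":[-0.95, -0.48, -0.05],"gripper":85}
{"angular":[-0.041, 0.063, 0.153],"delta_pos":[-0.95, -0.31, -0.12],"gripper":85}
{"angular":[-0.041, 0.063, 0.153],"delta_pos":[-0.95, -0.15, -0.19],"gripper":85}
{"angular":[-0.041, 0.062, 0.153],"delta_pos":[-0.95, 0.0, -0.25],"gripper":85}
{"angular":[-0.041, 0.063, 0.153],"delta_pos":[-0.95, 0.16, -0.31],"gripper":85}
{"angular":[-0.04, 0.062, 0.153],"delta_pos":[-0.95, 0.34, -0.39],"gripper":85}
{"angular":[-0.014, 0.022, 0.053],"delta_pos":[-0.95, 0.54, -0.47],"gripper":85}
{"angular":[-0.0, 0.0, -0.0],"delta_pos":[-0.95, 0.62, -0.5],"gripper":85}
{"angular":[-0.0, 0.0, -0.0],"delta_pos":[-0.95, 0.62, -0.51],"gripper":85}
{"angular":[-0.0, 0.0, -0.0],"delta_pos":[-0.95, 0.62, -0.5],"gripper":85}
{"angular":[-0.0, 0.0, -0.0],"delta_pos":[-0.95, 0.63, -0.51],"gripper":85}
{"angular":[-0.0, 0.0, -0.0],"delta_pos":[-0.95, 0.62, -0.5],"gripper":85}
{"angular":[-0.0, 0.0, -0.0],"delta_pos":[-0.95, 0.63, -0.51],"gripper":85}
{"angular":[-0.0, 0.0, -0.0],"delta_pos":[-0.95, 0.62, -0.5],"gripper":85}
{"angular":[-0.0, 0.0, -0.0],"delta_pos":[-0.95, 0.63, -0.51],"gripper":85}
{"angular":[-0.0, 0.0, -0.0],"delta_pos":[-0.53, 0.35, -0.28],"gripper":85}
{"angular":[-0.0, 0.0, -0.0],"delta_pos":[-0.0, -0.0, -0.0],"gripper":85}
{"angular":[-0.0, 0.0, -0.0],"delta_pos":[-0.0, -0.0, -0.0],"gripper":85}
{"angular":[-0.0, 0.0, -0.0],"delta_pos":[-0.0, -0.0, -0.0],"gripper":85}
end [644.  -42.7 282.4] left [-0.1 -0.1 -0. ] 0.001
```

Request:
play_rows(
  rows=[
    {"angular":[-0.04,0.06,0.15],"delta_pos":[-0.7,-0.5,0.0],"gripper":85},
    {"angular":[-0.04,0.06,0.15],"delta_pos":[-0.95,-0.5,-0.05],"gripper":85},
    {"angular":[-0.04,0.06,0.15],"delta_pos":[-0.95,-0.3,-0.1],"gripper":85},
    {"angular":[-0.04,0.06,0.15],"delta_pos":[-0.95,-0.15,-0.2],"gripper":85},
    {"angular":[-0.04,0.06,0.15],"delta_pos":[-0.95,0.0,-0.25],"gripper":85},
  ],
)

```text
clock: 0.78
position: [323.1, 424.6, 297.9]
eef_rot: [3.067, -0.353, 2.034]
ft_force: [-0.0, -0.1, -0.3]
opening: 85.3
```

```bash
python3 - <<'E'
from h import *
plan(tcp(HC-6*uy+[0,0,110],.52),Rt(.52),n=13)
E
```

```text
{"angular":[-0.039, 0.064, 0.152],"delta_pos":[-0.95, 0.16, -0.31],"gripper":85}
{"angular":[-0.039, 0.065, 0.152],"delta_pos":[-0.95, 0.34, -0.38],"gripper":85}
{"angular":[-0.013, 0.022, 0.053],"delta_pos":[-0.95, 0.54, -0.47],"gripper":85}
{"angular":[-0.0, 0.0, 0.0],"delta_pos":[-0.95, 0.62, -0.5],"gripper":85}
{"angular":[-0.0, 0.0, 0.0],"delta_pos":[-0.95, 0.63, -0.51],"gripper":85}
{"angular":[-0.0, 0.0, 0.0],"delta_pos":[-0.95, 0.62, -0.5],"gripper":85}
{"angular":[-0.0, 0.0, 0.0],"delta_pos":[-0.95, 0.63, -0.51],"gripper":85}
{"angular":[-0.0, 0.0, 0.0],"delta_pos":[-0.95, 0.62, -0.5],"gripper":85}
{"angular":[-0.0, 0.0, 0.0],"delta_pos":[-0.95, 0.63, -0.51],"gripper":85}
{"angular":[-0.0, 0.0, 0.0],"delta_pos":[-0.95, 0.62, -0.5],"gripper":85}
{"angular":[-0.0, 0.0, 0.0],"delta_pos":[-0.95, 0.63, -0.51],"gripper":85}
{"angular":[-0.0, 0.0, 0.0],"delta_pos":[-0.72, 0.47, -0.38],"gripper":85}
{"angular":[-0.0, 0.0, 0.0],"delta_pos":[-0.0, 0.0, -0.0],"gripper":85}
end [643.8 -42.7 282.4] left [ 0.1 -0.1 -0. ] 0.0
```

Tracking is excellent.

Request:
play_rows(
  rows=[
    {"angular":[-0.04,0.065,0.15],"delta_pos":[-0.95,0.16,-0.31],"gripper":85},
    {"angular":[-0.04,0.065,0.15],"delta_pos":[-0.95,0.34,-0.38],"gripper":85},
    {"angular":[-0.013,0.022,0.053],"delta_pos":[-0.95,0.54,-0.47],"gripper":85},
    {"angular":[0,0,0],"delta_pos":[-0.95,0.62,-0.5],"gripper":85},
    {"angular":[0,0,0],"delta_pos":[-0.95,0.62,-0.5],"gripper":85},
  ],
)

```text
clock: 1.4
position: [454.4, 226.6, 290.2]
eef_rot: [3.14, -0.528, 1.635]
ft_force: [0.5, 0.6, -0.4]
opening: 85.2
```

Request:
play_rows(
  rows=[
    {"angular":[0,0,0],"delta_pos":[-0.95,0.62,-0.5],"gripper":85},
    {"angular":[0,0,0],"delta_pos":[-0.95,0.62,-0.5],"gripper":85},
    {"angular":[0,0,0],"delta_pos":[-0.95,0.62,-0.5],"gripper":85},
    {"angular":[0,0,0],"delta_pos":[-0.95,0.62,-0.5],"gripper":85},
    {"angular":[0,0,0],"delta_pos":[-0.95,0.62,-0.5],"gripper":85},
  ],
)

```text
clock: 2.02
position: [595.1, 12.1, 280.2]
eef_rot: [3.141, -0.528, 1.633]
ft_force: [1.5, 0.6, 0.7]
opening: 84.9
```

```bash
python3 - <<'E'
from h import *
plan(tcp(HC-6*uy+[0,0,110],.52),Rt(.52),n=5)
print(r.observe()['joints'].round(3))
f=snap('wrist','w1'); snap('scene','s1')
E
```

```text
{"angular":[0.007, -0.008, -0.011],"delta_pos":[-0.95, 0.88, -0.6],"gripper":85}
{"angular":[0.0, -0.0, -0.0],"delta_pos":[-0.27, 0.25, -0.17],"gripper":85}
{"angular":[0.0, -0.0, -0.0],"delta_pos":[-0.0, 0.0, -0.0],"gripper":85}
{"angular":[0.0, -0.0, -0.0],"delta_pos":[-0.0, 0.0, -0.0],"gripper":85}
{"angular":[0.0, -0.0, -0.0],"delta_pos":[-0.0, 0.0, -0.0],"gripper":85}
end [643.9 -42.6 282.3] left [ 0.  -0.2  0. ] 0.0
[-0.205  0.401  1.709  0.541  1.235 -0.502]
```

View pics/w1.png

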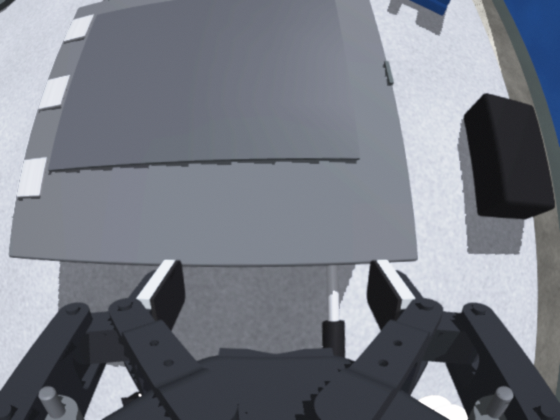

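View pics/s1.png

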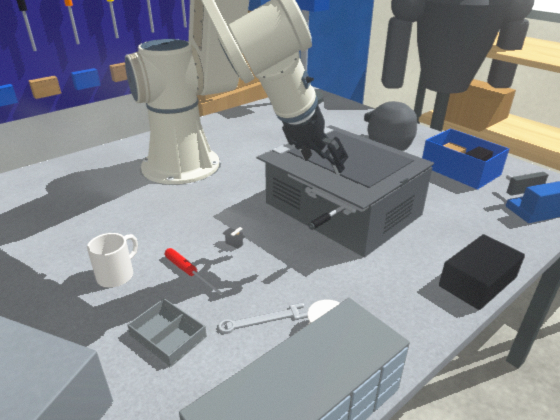

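Request:
play_rows(
  rows=[
    {"angular":[0.007,-0.008,-0.011],"delta_pos":[-0.9,0.85,-0.57],"gripper":85},
    {"angular":[0,0,0],"delta_pos":[-0.32,0.28,-0.2],"gripper":85},
    {"angular":[0,0,0],"delta_pos":[0,0,0],"gripper":85},
    {"angular":[0,0,0],"delta_pos":[0,0,0],"gripper":85},
    {"angular":[0,0,0],"delta_pos":[0,0,0],"gripper":85},
  ],
)

```text
clock: 2.75
position: [643.4, -43.2, 280.5]
eef_rot: [-3.137, -0.521, 1.642]
ft_force: [0.7, 1.7, -0.3]
opening: 84.9
```

```bash
python3 - <<'E'
from h import *
f=snap('wrist','w2'); crop('w2',160,200,400,380,3,'w2c')
F=210/np.tan(np.radians(float(f['vertical_fov']))/2)
def wp(X):
    c=f['R']@X+f['t']; th=np.arctan2(np.hypot(c[0],c[1]),c[2]); a=np.arctan2(c[1],c[0]); return np.array([f['cx']+F*th*np.cos(a),f['cy']+F*th*np.sin(a)]).round(1)
for X in (HC,HC+26*uy,HC-26*uy,HC+26*uy+9*ux,HC+26*uy-9*ux): print(wp(X))
o=r.observe();print(o['position'],o['ft_force'],o['joints'].round(2))
plan(tcp(HC-6*uy+[0,0,1],.52),Rt(.52),n=5)
E
```

```text
[276.7 277.8]
[276.6 244.2]
[276.8 311.7]
[288.3 244.2]
[265.  244.2]
[643.44416093 -43.14380135 280.58067204] [ 0.37928151 -1.60339051 -0.20098626] [-0.27  0.49  1.56  0.51  1.32 -0.53]
{"angular":[-0.002, -0.001, -0.003],"delta_pos":[-0.54, 0.01, 0.95],"gripper":85}
{"angular":[-0.0, -0.0, -0.0],"delta_pos":[-0.54, 0.01, 0.95],"gripper":85}
{"angular":[-0.0, -0.0, -0.0],"delta_pos":[-0.25, -0.0, 0.43],"gripper":85}
{"angular":[-0.0, -0.0, -0.0],"delta_pos":[0.0, -0.0, -0.0],"gripper":85}
{"angular":[-0.0, -0.0, -0.0],"delta_pos":[0.0, -0.0, -0.0],"gripper":85}
end [644.  -42.9 173.3] left [-0.1  0.2  0.1] 0.001
```

View pics/w2c.png

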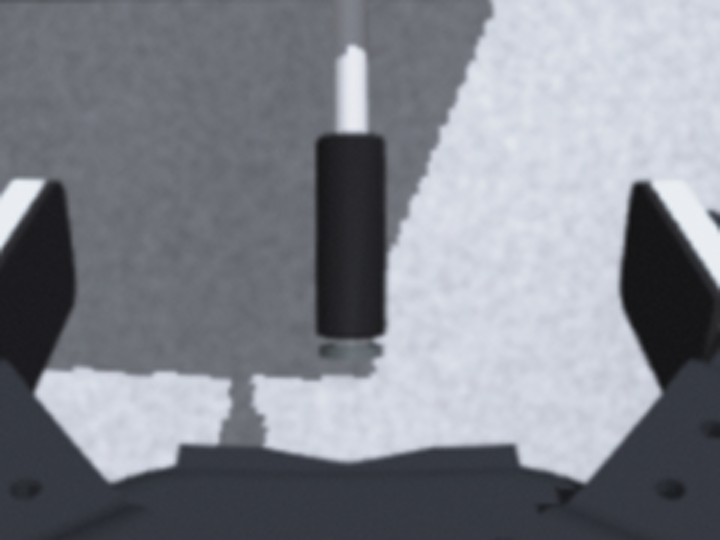

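Request:
play_rows(
  rows=[
    {"angular":[0,0,0],"delta_pos":[-0.45,0.01,0.8],"gripper":85},
    {"angular":[0,0,0],"delta_pos":[-0.45,0.01,0.8],"gripper":85},
    {"angular":[0,0,0],"delta_pos":[-0.32,0,0.55],"gripper":60},
    {"angular":[0,0,0],"delta_pos":[-0.1,0,0.15],"gripper":40},
    {"angular":[0,0,0],"delta_pos":[0,0,0],"gripper":30},
  ],
)

```text
clock: 3.42
position: [643.3, -40.2, 174.6]
eef_rot: [-3.141, -0.521, 1.646]
ft_force: [-0.9, 0.0, 0.4]
opening: 31.7
```

```bash
python3 - <<'E'
from h import *
f=snap('wrist','w3'); crop('w3',160,200,400,380,3,'w3c')
o=r.observe();print(o['position'],o['ft_force'],o['ft_torque'],o['opening'])
plan(tcp(HC-6*uy+[0,0,1],.52),Rt(.52),n=2)
E
```

```text
[643.42920669 -40.24252012 175.03318759] [0.08898453 0.22310982 0.6234168 ] [-0.22150894 -0.04647841 -0.02063067] 29.963852587479977
{"angular":[-0.001, -0.001, 0.001],"delta_pos":[-0.08, 0.01, 0.0],"gripper":85}
{"angular":[0.0, 0.0, -0.0],"delta_pos":[0.0, -0.0, 0.0],"gripper":85}
end [644.  -43.  173.4] left [-0.1  0.2 -0.1] 0.001
```

View pics/w3c.png

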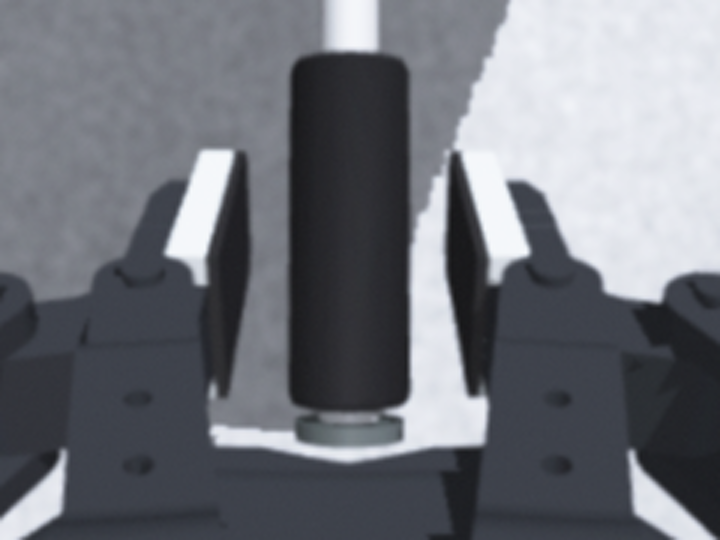

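Request:
play_rows(
  rows=[
    {"angular":[0,0,0],"delta_pos":[-0.08,0.015,0.0],"gripper":25},
    {"angular":[0,0,0],"delta_pos":[0,0,0],"gripper":20},
    {"angular":[0,0,0],"delta_pos":[0,0,0],"gripper":14},
    {"angular":[0,0,0],"delta_pos":[0,0,0],"gripper":10},
    {"angular":[0,0,0],"delta_pos":[0,0,0],"gripper":10},
  ],
)

```text
clock: 4.1
position: [643.9, -43.7, 175.9]
eef_rot: [3.141, -0.52, 1.648]
ft_force: [-0.8, 0.1, -2.1]
opening: 15.9
```

```bash
cat >> h.py <<'E'
def st():
    o=r.observe(); R=Ro.from_euler('xyz',o['eef_rot']).as_matrix(); P=np.array(o['position'])
    g=P+54*R[:,2]; F=np.array(o['ft_force']); print('t%.2f'%o['clock'],'tcp',P.round(1),'g',g.round(1),'Fcase',F@ux.round(4).T if 0 else np.array([F@ux,F@uy,F[2]]).round(1),'T',np.round(o['ft_torque'],2),'op %.1f'%o['opening']); return g,R,F
E
python3 - <<'E'
from h import *
st()
E
```

```text
t4.10 tcp [643.9 -43.7 175.9] g [641.9 -16.9 129. ] Fcase [-0.7  0.1 -2.1] T [-0.38  0.11  0.04] op 15.9
```

Request:
play_rows(
  rows=[
    {"angular":[0,0,0],"delta_pos":[0,0,0],"gripper":10},
    {"angular":[0,0,0],"delta_pos":[0,0,0],"gripper":10},
    {"angular":[0,0,0],"delta_pos":[0,0,0],"gripper":10},
    {"angular":[0,0,0],"delta_pos":[0,0,0],"gripper":10},
    {"angular":[0,0,0],"delta_pos":[0,0,0],"gripper":10},
  ],
)

```text
clock: 4.72
position: [643.9, -43.6, 175.8]
eef_rot: [3.141, -0.519, 1.648]
ft_force: [-2.0, -0.2, -1.0]
opening: 16.2
```

```bash
python3 - <<'E'
from h import *
f=snap('wrist','w4'); crop('w4',160,200,400,380,3,'w4c');st()
f=snap('scene','s4'); crop('s4',230,100,430,250,4,'s4c')
E
```

```text
t4.78 tcp [643.9 -43.6 175.8] g [641.9 -16.9 129. ] Fcase [-1.5  0.2 -1.3] T [-0.42  0.2   0.  ] op 16.0
```

View pics/w4c.png

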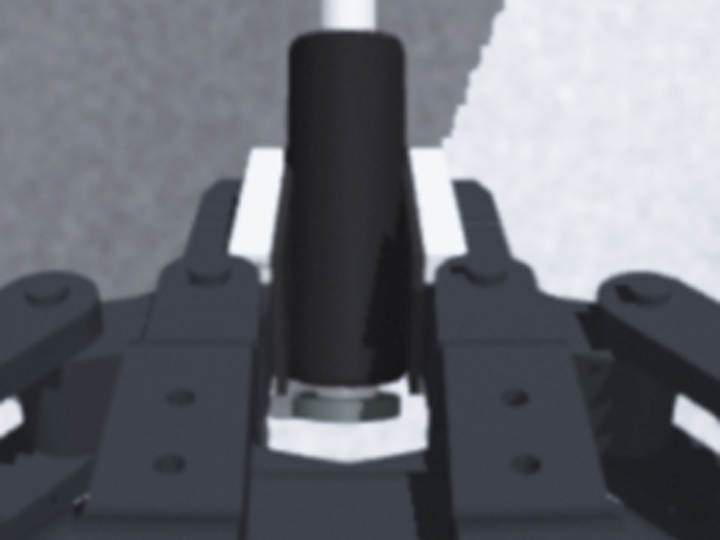

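View pics/s4c.png

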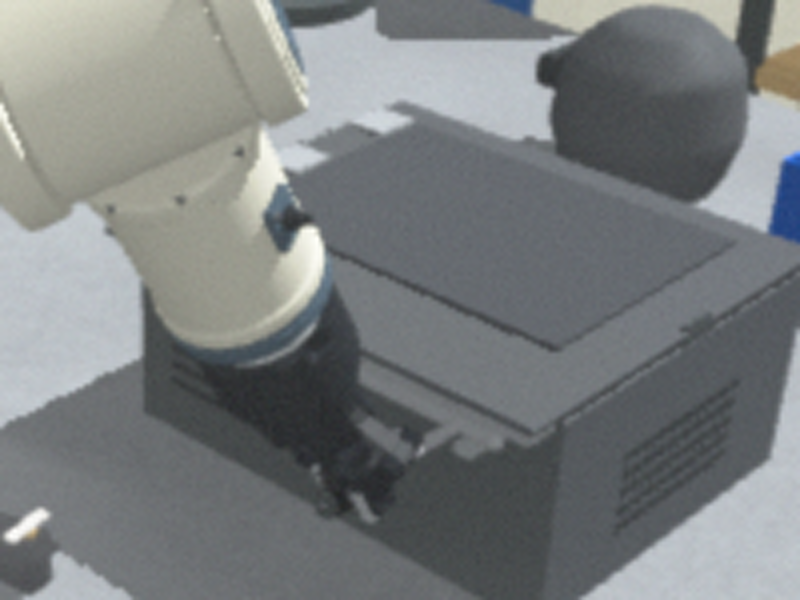

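```bash
cat >> h.py <<'E'
P0=np.array([643.9,-43.6,175.8])
def pt(th): return P0+105*((np.cos(th)-1)*ux+np.sin(th)*uz)
def theta():
    d=np.array(r.observe()['position'])-P0; return np.arctan2(d[2]/105,1+d@ux/105), np.hypot(d[2],105+d@ux)-105, d@uy
def arc(ths,ang=True):
    o=r.observe(); P=np.array(o['position']); R=Ro.from_euler('xyz',o['eef_rot']).as_matrix()
    t,dr,dy=theta(); print('theta %.3f radial err %.1f lateral %.1f'%(t,dr,dy)); st()
    for th in ths:
        d=np.round(R.T@(pt(th)-P)/40,3); P=P+R@d*40; print(th,d.tolist())
    print('ang err',Ro.from_matrix(R.T@Rt(.52)).as_rotvec().round(3))
E
python3 -c "
from h import *
arc([.03,.06,.09,.12,.15])"
```

```text
theta 0.000 radial err 0.0 lateral -0.0
t4.83 tcp [643.9 -43.6 175.8] g [641.9 -16.9 128.9] Fcase [-1.6  0.6 -2. ] T [-0.39  0.2   0.02] op 16.2
0.03 [0.039, -0.001, -0.068]
0.06 [0.039, -0.004, -0.068]
0.09 [0.039, -0.006, -0.068]
0.12 [0.039, -0.008, -0.068]
0.15 [0.039, -0.011, -0.068]
ang err [-0.001  0.001  0.002]
```

Request:
play_rows(
  rows=[
    {"angular":[0,0,0],"delta_pos":[0.04,0,-0.07],"gripper":10},
    {"angular":[0,0,0],"delta_pos":[0.04,0,-0.07],"gripper":10},
    {"angular":[0,0,0],"delta_pos":[0.04,-0.006,-0.07],"gripper":10},
    {"angular":[0,0,0],"delta_pos":[0.04,-0.008,-0.07],"gripper":10},
    {"angular":[0,0,0],"delta_pos":[0.04,-0.01,-0.07],"gripper":10},
  ],
)

```text
clock: 5.45
position: [642.7, -43.7, 191.7]
eef_rot: [-3.141, -0.519, 1.647]
ft_force: [0.4, 0.6, -6.3]
opening: 16.1
```

```bash
python3 -c "
from h import *
t=theta()[0]; arc([t+.05*i for i in range(1,6)])"
```

```text
theta 0.152 radial err -0.0 lateral 0.0
t5.45 tcp [642.7 -43.7 191.7] g [640.6 -17.  144.8] Fcase [ 0.5  0.6 -6.3] T [-0.72 -0.14 -0.09] op 16.1
0.20214500157160226 [0.064, -0.023, -0.112]
0.25214500157160225 [0.063, -0.03, -0.111]
0.3021450015716023 [0.063, -0.035, -0.11]
0.3521450015716023 [0.062, -0.043, -0.108]
0.40214500157160227 [0.06, -0.048, -0.106]
ang err [-0.001  0.001  0.001]
```

Request:
play_rows(
  rows=[
    {"angular":[0,0,0],"delta_pos":[0.06,-0.02,-0.11],"gripper":10},
    {"angular":[0,0,0],"delta_pos":[0.06,-0.03,-0.11],"gripper":10},
    {"angular":[0,0,0],"delta_pos":[0.06,-0.035,-0.11],"gripper":10},
    {"angular":[0,0,0],"delta_pos":[0.06,-0.045,-0.11],"gripper":10},
    {"angular":[0,0,0],"delta_pos":[0.06,-0.05,-0.105],"gripper":10},
  ],
)

```text
clock: 6.08
position: [635.1, -44.3, 217.9]
eef_rot: [-3.141, -0.519, 1.647]
ft_force: [0.6, 1.6, -8.5]
opening: 16.0
```

```bash
python3 -c "
from h import *
t=theta()[0]; arc([t+.05*i for i in range(1,6)])
snap('scene','s5')"
```

```text
theta 0.413 radial err -0.0 lateral -0.0
t6.08 tcp [635.1 -44.3 217.9] g [633.  -17.6 171. ] Fcase [ 0.7  1.5 -8.5] T [-0.72 -0.2  -0.2 ] op 16.0
0.46268231220533285 [0.06, -0.056, -0.103]
0.5126823122053329 [0.058, -0.061, -0.1]
0.5626823122053328 [0.056, -0.067, -0.098]
0.6126823122053329 [0.054, -0.073, -0.095]
0.6626823122053329 [0.052, -0.078, -0.091]
ang err [-0.001  0.001  0.001]
```

View pics/s5.png

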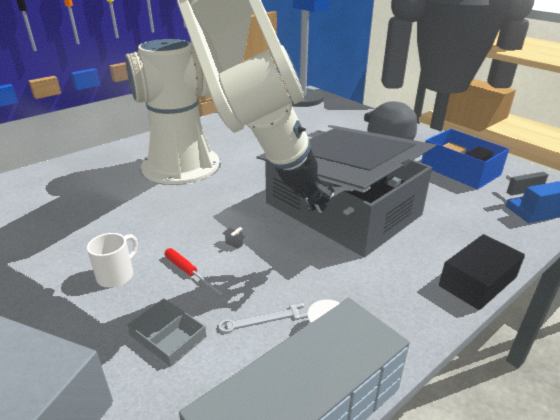

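Request:
play_rows(
  rows=[
    {"angular":[0,0,0],"delta_pos":[0.06,-0.055,-0.103],"gripper":10},
    {"angular":[0,0,0],"delta_pos":[0.058,-0.06,-0.1],"gripper":10},
    {"angular":[0,0,0],"delta_pos":[0.056,-0.067,-0.098],"gripper":10},
    {"angular":[0,0,0],"delta_pos":[0.054,-0.073,-0.095],"gripper":10},
    {"angular":[0,0,0],"delta_pos":[0.052,-0.078,-0.091],"gripper":10},
  ],
)

```text
clock: 6.75
position: [620.6, -45.4, 242.0]
eef_rot: [-3.141, -0.519, 1.648]
ft_force: [0.9, 1.1, -9.2]
opening: 15.9
```

```bash
python3 -c "
from h import *
t=theta()[0]; arc([t+.045*i for i in range(1,6)])"
```

```text
theta 0.682 radial err 0.1 lateral -0.0
t6.75 tcp [620.6 -45.4 242. ] g [618.4 -18.7 195.2] Fcase [ 1.   1.1 -9.2] T [-0.75 -0.22 -0.14] op 15.9
0.7270208260668788 [0.045, -0.078, -0.076]
0.7720208260668787 [0.043, -0.081, -0.075]
0.8170208260668788 [0.041, -0.084, -0.072]
0.8620208260668787 [0.039, -0.088, -0.068]
0.9070208260668787 [0.038, -0.092, -0.065]
ang err [-0.002  0.001  0.001]
```

Request:
play_rows(
  rows=[
    {"angular":[0,0,0],"delta_pos":[0.043,-0.08,-0.073],"gripper":10},
    {"angular":[0,0,0],"delta_pos":[0.042,-0.082,-0.073],"gripper":10},
    {"angular":[0,0,0],"delta_pos":[0.041,-0.084,-0.072],"gripper":10},
    {"angular":[0,0,0],"delta_pos":[0.039,-0.088,-0.068],"gripper":10},
    {"angular":[0,0,0],"delta_pos":[0.038,-0.092,-0.065],"gripper":10},
  ],
)

```text
clock: 7.38
position: [602.7, -46.7, 259.5]
eef_rot: [-3.142, -0.518, 1.648]
ft_force: [1.5, 1.5, -10.4]
opening: 16.0
```

```bash
cat >> h.py <<'E'
def ft():
    g,R,F=st(); t=theta()[0]; f=np.array([F@ux,F[2]]); print('push %.1f radial %.1f'%(-f@[-np.sin(t),np.cos(t)], -f@[np.cos(t),np.sin(t)]))
E
python3 -c "
from h import *
t=theta()[0]; arc([t+.03*i for i in range(1,6)]);ft()
f=snap('top','t6')"
```

```text
theta 0.921 radial err 0.1 lateral -0.0
t7.38 tcp [602.7 -46.7 259.5] g [600.6 -20.1 212.6] Fcase [  1.6   1.4 -10.4] T [-0.86 -0.38 -0.21] op 16.0
0.9505421028751216 [0.023, -0.065, -0.038]
0.9805421028751216 [0.022, -0.065, -0.039]
1.0105421028751216 [0.021, -0.066, -0.037]
1.0405421028751216 [0.021, -0.067, -0.036]
1.0705421028751216 [0.019, -0.069, -0.033]
ang err [-0.001  0.002  0.002]
t7.38 tcp [602.7 -46.7 259.5] g [600.6 -20.1 212.6] Fcase [  1.6   1.4 -10.4] T [-0.86 -0.38 -0.21] op 16.0
push 7.6 radial 7.3
```

View pics/t6.png

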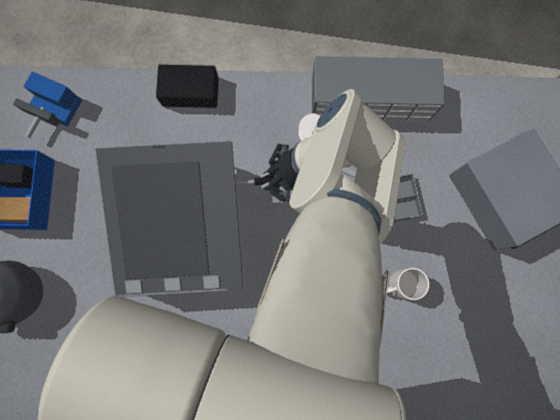

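Request:
play_rows(
  rows=[
    {"angular":[0,0,0],"delta_pos":[0.02,-0.067,-0.036],"gripper":10},
    {"angular":[0,0,0],"delta_pos":[0.02,-0.067,-0.036],"gripper":10},
    {"angular":[0,0,0],"delta_pos":[0.02,-0.067,-0.036],"gripper":10},
    {"angular":[0,0,0],"delta_pos":[0.02,-0.067,-0.034],"gripper":10},
    {"angular":[0,0,0],"delta_pos":[0.018,-0.067,-0.033],"gripper":10},
  ],
)

```text
clock: 8.05
position: [588.5, -47.9, 268.5]
eef_rot: [3.141, -0.519, 1.648]
ft_force: [3.4, 2.1, -10.1]
opening: 16.4
```

```bash
cat >> h.py <<'E'
def lid(tag=None):
    f=r.grab_frame('top') if tag is None else load(tag)
    F=210/np.tan(np.radians(float(f['vertical_fov']))/2); v,u=np.mgrid[180:262:2,125:195:2]; z=f['range_z'][180:262:2,125:195:2].astype(float)
    m=z>0; c=np.stack([(u-f['cx'])/F*z,(v-f['cy'])/F*z,z],-1)[m]; X=(c-f['t'])@f['R']; q=X-X.mean(0); n=np.linalg.svd(q,full_matrices=False)[2][2]; n*=np.sign(n[2])
    return np.arctan2(-n@ux,n[2]), np.std(q@n)
E
python3 -c "
from h import *
t=theta()[0]; arc([t+.01*i for i in range(1,6)]);ft()
print(lid('top0'),lid('t6'),lid())"
```

```text
theta 1.081 radial err 0.1 lateral -0.1
t8.05 tcp [588.5 -47.9 268.5] g [586.4 -21.2 221.6] Fcase [  3.6   1.9 -10.1] T [-0.73 -0.49 -0.34] op 16.4
1.0914017438978536 [0.007, -0.024, -0.008]
1.1014017438978536 [0.006, -0.023, -0.01]
1.1114017438978536 [0.006, -0.024, -0.011]
1.1214017438978536 [0.006, -0.023, -0.01]
1.1314017438978536 [0.006, -0.024, -0.009]
ang err [-0.     0.001  0.002]
t8.05 tcp [588.5 -47.9 268.5] g [586.4 -21.2 221.6] Fcase [  3.6   1.9 -10.1] T [-0.73 -0.49 -0.34] op 16.4
push 7.9 radial 7.2
(np.float64(0.00023495220602505332), np.float64(2.066064986121687)) (np.float64(0.3568834422504508), np.float64(1.7212523260747603)) (np.float64(0.42431115291397287), np.float64(1.6689691374519222))
```

Request:
play_rows(
  rows=[
    {"angular":[0,0,0],"delta_pos":[0.006,-0.024,-0.009],"gripper":10},
    {"angular":[0,0,0],"delta_pos":[0.006,-0.024,-0.01],"gripper":10},
    {"angular":[0,0,0],"delta_pos":[0.006,-0.024,-0.01],"gripper":10},
    {"angular":[0,0,0],"delta_pos":[0.006,-0.024,-0.01],"gripper":10},
    {"angular":[0,0,0],"delta_pos":[0,0,0],"gripper":10},
  ],
)

```text
clock: 8.72
position: [584.0, -48.2, 270.7]
eef_rot: [3.141, -0.519, 1.648]
ft_force: [2.3, 1.4, -8.5]
opening: 16.2
```

```bash
cat >> h.py <<'E'
def seek(dt=.0038,n=5,look=True):
    t,dr,dy=theta(); d=np.array([175+130*np.cos(t),-25+130*np.sin(t)]); L=np.hypot(*d); phi=np.arctan2(d[1],d[0])+np.arcsin(16/L)
    print('lidx %.1f phi pred %.4f'%(np.sqrt(L*L-256),phi), 'meas %.4f'%lid()[0] if look else '')
    ft(); arc([t+dt*i for i in range(1,n+1)])
E
python3 -c "
from h import *
seek()"
```

```text
lidx 248.0 phi pred 0.4459 meas 0.4437
t8.78 tcp [584.  -48.2 270.8] g [582.  -21.5 223.9] Fcase [ 0.9  1.4 -7. ] T [-0.66 -0.28 -0.15] op 16.0
push 3.8 radial 5.9
theta 1.129 radial err 0.0 lateral -0.1
t8.78 tcp [584.  -48.2 270.8] g [582.  -21.5 223.9] Fcase [ 0.9  1.4 -7. ] T [-0.66 -0.28 -0.15] op 16.0
1.1326102214572773 [0.004, -0.01, -0.002]
1.1364102214572773 [0.002, -0.009, -0.003]
1.1402102214572774 [0.002, -0.009, -0.004]
1.1440102214572774 [0.002, -0.009, -0.004]
1.1478102214572772 [0.002, -0.009, -0.003]
ang err [-0.001  0.001  0.002]
```

Request:
play_rows(
  rows=[
    {"angular":[0,0,0],"delta_pos":[0.002,-0.01,-0.004],"gripper":10},
    {"angular":[0,0,0],"delta_pos":[0.002,-0.01,-0.004],"gripper":10},
    {"angular":[0,0,0],"delta_pos":[0.002,-0.01,-0.004],"gripper":10},
    {"angular":[0,0,0],"delta_pos":[0.002,-0.01,-0.004],"gripper":10},
    {"angular":[0,0,0],"delta_pos":[0.002,-0.01,-0.004],"gripper":10},
  ],
)

```text
clock: 9.4
position: [582.2, -48.3, 271.7]
eef_rot: [3.141, -0.519, 1.648]
ft_force: [2.2, 2.6, -9.0]
opening: 15.8
```

```bash
python3 -c "
from h import *
seek()"
```

```text
lidx 246.2 phi pred 0.4538 meas 0.4523
t9.45 tcp [582.1 -48.3 271.6] g [580.1 -21.6 224.7] Fcase [ 2.7  1.7 -8.9] T [-0.62 -0.4  -0.24] op 16.1
push 6.1 radial 7.0
theta 1.149 radial err 0.1 lateral -0.1
t9.45 tcp [582.1 -48.3 271.6] g [580.1 -21.6 224.7] Fcase [ 2.7  1.7 -8.9] T [-0.62 -0.4  -0.24] op 16.1
1.1520566569517352 [0.003, -0.008, -0.001]
1.1558566569517352 [0.002, -0.009, -0.003]
1.1596566569517353 [0.002, -0.01, -0.004]
1.1634566569517353 [0.002, -0.009, -0.003]
1.167256656951735 [0.002, -0.009, -0.004]
ang err [-0.     0.001  0.002]
```

Request:
play_rows(
  rows=[
    {"angular":[0,0,0],"delta_pos":[0.002,-0.01,-0.003],"gripper":10},
    {"angular":[0,0,0],"delta_pos":[0.002,-0.01,-0.003],"gripper":10},
    {"angular":[0,0,0],"delta_pos":[0.002,-0.01,-0.003],"gripper":10},
    {"angular":[0,0,0],"delta_pos":[0.002,-0.01,-0.004],"gripper":10},
    {"angular":[0,0,0],"delta_pos":[0.002,-0.01,-0.004],"gripper":10},
  ],
)

```text
clock: 10.07
position: [580.1, -48.5, 272.5]
eef_rot: [3.14, -0.519, 1.648]
ft_force: [2.8, 2.6, -8.9]
opening: 16.0
```

```bash
python3 -c "
from h import *
seek()"
```

```text
lidx 244.3 phi pred 0.4626 meas 0.4599
t10.12 tcp [580.  -48.5 272.5] g [578.  -21.8 225.6] Fcase [ 2.2  2.1 -7. ] T [-0.62 -0.28 -0.24] op 16.2
push 4.8 radial 5.6
theta 1.171 radial err 0.0 lateral -0.1
t10.12 tcp [580.  -48.5 272.5] g [578.  -21.8 225.6] Fcase [ 2.2  2.1 -7. ] T [-0.62 -0.28 -0.24] op 16.2
1.173616104789141 [0.003, -0.008, -0.001]
1.177416104789141 [0.002, -0.009, -0.003]
1.181216104789141 [0.002, -0.009, -0.003]
1.185016104789141 [0.002, -0.009, -0.004]
1.1888161047891408 [0.001, -0.009, -0.003]
ang err [0.    0.001 0.002]
```

Request:
play_rows(
  rows=[
    {"angular":[0,0,0],"delta_pos":[0.002,-0.01,-0.003],"gripper":10},
    {"angular":[0,0,0],"delta_pos":[0.002,-0.01,-0.003],"gripper":10},
    {"angular":[0,0,0],"delta_pos":[0.002,-0.01,-0.003],"gripper":10},
    {"angular":[0,0,0],"delta_pos":[0.002,-0.01,-0.003],"gripper":10},
    {"angular":[0,0,0],"delta_pos":[0.002,-0.01,-0.003],"gripper":10},
  ],
)

```text
clock: 10.75
position: [578.0, -48.6, 273.4]
eef_rot: [3.14, -0.519, 1.648]
ft_force: [2.4, 1.8, -9.7]
opening: 15.9
```

```bash
python3 -c "
from h import *
seek()"
```

```text
lidx 242.3 phi pred 0.4712 meas 0.4682
t10.80 tcp [578.  -48.6 273.4] g [576.  -22.  226.5] Fcase [ 3.   1.2 -8.1] T [-0.67 -0.37 -0.24] op 15.9
push 5.8 radial 6.4
theta 1.192 radial err 0.1 lateral -0.1
t10.80 tcp [578.  -48.6 273.4] g [576.  -22.  226.5] Fcase [ 3.   1.2 -8.1] T [-0.67 -0.37 -0.24] op 15.9
1.195077461255365 [0.003, -0.008, -0.001]
1.198877461255365 [0.002, -0.01, -0.003]
1.202677461255365 [0.002, -0.009, -0.003]
1.206477461255365 [0.001, -0.009, -0.003]
1.2102774612553648 [0.002, -0.01, -0.003]
ang err [0.    0.001 0.002]
```

Request:
play_rows(
  rows=[
    {"angular":[0,0,0],"delta_pos":[0.002,-0.01,-0.003],"gripper":10},
    {"angular":[0,0,0],"delta_pos":[0.002,-0.01,-0.003],"gripper":10},
    {"angular":[0,0,0],"delta_pos":[0.002,-0.01,-0.003],"gripper":10},
    {"angular":[0,0,0],"delta_pos":[0.002,-0.01,-0.003],"gripper":10},
    {"angular":[0,0,0],"delta_pos":[0.002,-0.01,-0.003],"gripper":10},
  ],
)

```text
clock: 11.42
position: [575.9, -48.8, 274.2]
eef_rot: [3.14, -0.518, 1.648]
ft_force: [3.1, 2.3, -9.6]
opening: 16.0
```

```bash
python3 -c "
from h import *
seek()"
```

```text
lidx 240.3 phi pred 0.4798 meas 0.4769
t11.47 tcp [575.9 -48.8 274.2] g [573.9 -22.1 227.3] Fcase [ 2.6  1.3 -9.8] T [-0.68 -0.44 -0.28] op 16.1
push 5.9 radial 8.3
theta 1.213 radial err 0.0 lateral -0.1
t11.47 tcp [575.9 -48.8 274.2] g [573.9 -22.1 227.3] Fcase [ 2.6  1.3 -9.8] T [-0.68 -0.44 -0.28] op 16.1
1.2162779975712186 [0.002, -0.008, -0.001]
1.2200779975712186 [0.002, -0.009, -0.003]
1.2238779975712186 [0.002, -0.01, -0.003]
1.2276779975712186 [0.001, -0.009, -0.003]
1.2314779975712185 [0.002, -0.01, -0.003]
ang err [0.    0.002 0.002]
```

Request:
play_rows(
  rows=[
    {"angular":[0,0,0],"delta_pos":[0.001,-0.01,-0.001],"gripper":10},
    {"angular":[0,0,0],"delta_pos":[0.001,-0.01,-0.002],"gripper":10},
    {"angular":[0,0,0],"delta_pos":[0.002,-0.01,-0.003],"gripper":10},
    {"angular":[0,0,0],"delta_pos":[0.002,-0.01,-0.003],"gripper":10},
    {"angular":[0,0,0],"delta_pos":[0.001,-0.01,-0.003],"gripper":10},
  ],
)

```text
clock: 12.1
position: [573.9, -48.9, 274.9]
eef_rot: [3.14, -0.518, 1.648]
ft_force: [2.9, 2.5, -8.2]
opening: 16.0
```

```bash
python3 -c "
from h import *
seek()"
```

```text
lidx 238.4 phi pred 0.4880 meas 0.4844
t12.15 tcp [573.9 -49.  274.9] g [571.9 -22.3 228. ] Fcase [ 2.5  2.2 -8. ] T [-0.57 -0.41 -0.31] op 15.9
push 5.0 radial 6.8
theta 1.234 radial err 0.1 lateral -0.1
t12.15 tcp [573.9 -49.  274.9] g [571.9 -22.3 228. ] Fcase [ 2.5  2.2 -8. ] T [-0.57 -0.41 -0.31] op 15.9
1.2368510114854128 [0.003, -0.008, -0.0]
1.2406510114854128 [0.001, -0.01, -0.003]
1.2444510114854128 [0.002, -0.009, -0.003]
1.2482510114854128 [0.002, -0.01, -0.003]
1.2520510114854126 [0.001, -0.009, -0.002]
ang err [0.001 0.002 0.002]
```

Request:
play_rows(
  rows=[
    {"angular":[0,0,0],"delta_pos":[0.001,-0.01,-0.001],"gripper":10},
    {"angular":[0,0,0],"delta_pos":[0.001,-0.01,-0.002],"gripper":10},
    {"angular":[0,0,0],"delta_pos":[0.001,-0.01,-0.003],"gripper":10},
    {"angular":[0,0,0],"delta_pos":[0.002,-0.01,-0.003],"gripper":10},
    {"angular":[0,0,0],"delta_pos":[0.001,-0.01,-0.003],"gripper":10},
  ],
)

```text
clock: 12.78
position: [571.9, -49.1, 275.6]
eef_rot: [3.139, -0.518, 1.648]
ft_force: [3.1, 2.2, -8.9]
opening: 15.8
```

```bash
python3 -c "
from h import *
seek()"
```

```text
lidx 236.4 phi pred 0.4963 meas 0.4932
t12.82 tcp [571.8 -49.1 275.6] g [569.9 -22.4 228.7] Fcase [ 3.   1.1 -7.8] T [-0.61 -0.44 -0.33] op 15.9
push 5.3 radial 6.5
theta 1.254 radial err 0.0 lateral -0.1
t12.82 tcp [571.8 -49.1 275.6] g [569.9 -22.4 228.7] Fcase [ 3.   1.1 -7.8] T [-0.61 -0.44 -0.33] op 15.9
1.257473498847631 [0.003, -0.009, -0.0]
1.261273498847631 [0.002, -0.009, -0.003]
1.265073498847631 [0.001, -0.01, -0.003]
1.2688734988476311 [0.002, -0.009, -0.002]
1.272673498847631 [0.001, -0.01, -0.003]
ang err [0.001 0.001 0.002]
```

Request:
play_rows(
  rows=[
    {"angular":[0,0,0],"delta_pos":[0.001,-0.01,-0.002],"gripper":10},
    {"angular":[0,0,0],"delta_pos":[0.001,-0.01,-0.002],"gripper":10},
    {"angular":[0,0,0],"delta_pos":[0.001,-0.01,-0.003],"gripper":10},
    {"angular":[0,0,0],"delta_pos":[0.002,-0.01,-0.002],"gripper":10},
    {"angular":[0,0,0],"delta_pos":[0.001,-0.01,-0.003],"gripper":10},
  ],
)

```text
clock: 13.45
position: [569.8, -49.3, 276.3]
eef_rot: [3.139, -0.519, 1.648]
ft_force: [4.4, 2.9, -8.6]
opening: 16.2
```

```bash
python3 -c "
from h import *
seek()"
```

```text
lidx 234.5 phi pred 0.5045 meas 0.5017
t13.50 tcp [569.7 -49.3 276.3] g [567.8 -22.6 229.4] Fcase [ 2.6  2.  -7.7] T [-0.56 -0.5  -0.27] op 16.1
push 4.7 radial 6.6
theta 1.275 radial err 0.0 lateral -0.1
t13.50 tcp [569.7 -49.3 276.3] g [567.8 -22.6 229.4] Fcase [ 2.6  2.  -7.7] T [-0.56 -0.5  -0.27] op 16.1
1.2780337138165985 [0.003, -0.008, -0.0]
1.2818337138165985 [0.002, -0.009, -0.003]
1.2856337138165985 [0.001, -0.01, -0.002]
1.2894337138165985 [0.001, -0.009, -0.003]
1.2932337138165984 [0.002, -0.01, -0.002]
ang err [0.001 0.001 0.002]
```

Request:
play_rows(
  rows=[
    {"angular":[0,0,0],"delta_pos":[0.001,-0.01,-0.001],"gripper":10},
    {"angular":[0,0,0],"delta_pos":[0.001,-0.01,-0.002],"gripper":10},
    {"angular":[0,0,0],"delta_pos":[0.001,-0.01,-0.003],"gripper":10},
    {"angular":[0,0,0],"delta_pos":[0.001,-0.01,-0.002],"gripper":10},
    {"angular":[0,0,0],"delta_pos":[0.001,-0.01,-0.003],"gripper":10},
  ],
)

```text
clock: 14.12
position: [567.7, -49.4, 276.8]
eef_rot: [3.139, -0.519, 1.648]
ft_force: [4.6, 2.5, -7.9]
opening: 15.8
```

```bash
python3 -c "
from h import *
seek()"
```

```text
lidx 232.4 phi pred 0.5128 meas 0.5085
t14.18 tcp [567.7 -49.5 276.9] g [565.7 -22.8 230. ] Fcase [ 3.5  2.  -8.9] T [-0.54 -0.45 -0.32] op 16.1
push 5.8 radial 7.6
theta 1.296 radial err 0.0 lateral -0.1
t14.18 tcp [567.7 -49.5 276.9] g [565.7 -22.8 230. ] Fcase [ 3.5  2.  -8.9] T [-0.54 -0.45 -0.32] op 16.1
1.2988579425705666 [0.004, -0.008, 0.0]
1.3026579425705667 [0.001, -0.01, -0.002]
1.3064579425705667 [0.001, -0.009, -0.003]
1.3102579425705667 [0.002, -0.01, -0.002]
1.3140579425705665 [0.001, -0.01, -0.002]
ang err [0.002 0.001 0.002]
```

Request:
play_rows(
  rows=[
    {"angular":[0,0,0],"delta_pos":[0.001,-0.01,-0.001],"gripper":10},
    {"angular":[0,0,0],"delta_pos":[0.001,-0.01,-0.002],"gripper":10},
    {"angular":[0,0,0],"delta_pos":[0.001,-0.01,-0.002],"gripper":10},
    {"angular":[0,0,0],"delta_pos":[0.001,-0.01,-0.002],"gripper":10},
    {"angular":[0,0,0],"delta_pos":[0.001,-0.01,-0.002],"gripper":10},
  ],
)

```text
clock: 14.8
position: [565.7, -49.6, 277.4]
eef_rot: [3.138, -0.519, 1.648]
ft_force: [3.9, 2.7, -7.2]
opening: 15.9
```

```bash
python3 -c "
from h import *
seek()"
```

```text
lidx 230.5 phi pred 0.5207 meas 0.5172
t14.85 tcp [565.6 -49.6 277.4] g [563.7 -22.9 230.5] Fcase [ 2.9  2.6 -7.3] T [-0.52 -0.51 -0.31] op 16.6
push 4.7 radial 6.3
theta 1.316 radial err -0.0 lateral -0.1
t14.85 tcp [565.6 -49.6 277.4] g [563.7 -22.9 230.5] Fcase [ 2.9  2.6 -7.3] T [-0.52 -0.51 -0.31] op 16.6
1.3189442022609854 [0.004, -0.007, -0.0]
1.3227442022609854 [0.002, -0.01, -0.003]
1.3265442022609855 [0.001, -0.009, -0.002]
1.3303442022609855 [0.001, -0.01, -0.002]
1.3341442022609853 [0.001, -0.01, -0.002]
ang err [0.002 0.001 0.002]
```

Request:
play_rows(
  rows=[
    {"angular":[0,0,0],"delta_pos":[0.002,-0.01,-0.001],"gripper":10},
    {"angular":[0,0,0],"delta_pos":[0.001,-0.01,-0.002],"gripper":10},
    {"angular":[0,0,0],"delta_pos":[0.001,-0.01,-0.002],"gripper":10},
    {"angular":[0,0,0],"delta_pos":[0.001,-0.01,-0.002],"gripper":10},
    {"angular":[0,0,0],"delta_pos":[0.001,-0.01,-0.002],"gripper":10},
  ],
)

```text
clock: 15.48
position: [563.6, -49.8, 277.9]
eef_rot: [3.138, -0.519, 1.649]
ft_force: [4.3, 3.2, -9.1]
opening: 16.0
```

```bash
python3 -c "
from h import *
seek()"
```

```text
lidx 228.4 phi pred 0.5288 meas 0.5258
t15.53 tcp [563.5 -49.8 277.9] g [561.6 -23.1 231. ] Fcase [ 3.5  2.1 -8.4] T [-0.52 -0.57 -0.28] op 16.2
push 5.4 radial 7.4
theta 1.336 radial err -0.0 lateral -0.1
t15.53 tcp [563.5 -49.8 277.9] g [561.6 -23.1 231. ] Fcase [ 3.5  2.1 -8.4] T [-0.52 -0.57 -0.28] op 16.2
1.3395531247028716 [0.004, -0.008, -0.001]
1.3433531247028716 [0.001, -0.01, -0.002]
1.3471531247028716 [0.001, -0.01, -0.002]
1.3509531247028717 [0.001, -0.009, -0.002]
1.3547531247028715 [0.001, -0.01, -0.002]
ang err [0.002 0.001 0.002]
```

Request:
play_rows(
  rows=[
    {"angular":[0,0,0],"delta_pos":[0.002,-0.01,-0.001],"gripper":10},
    {"angular":[0,0,0],"delta_pos":[0.001,-0.01,-0.001],"gripper":10},
    {"angular":[0,0,0],"delta_pos":[0.001,-0.01,-0.002],"gripper":10},
    {"angular":[0,0,0],"delta_pos":[0.001,-0.01,-0.002],"gripper":10},
    {"angular":[0,0,0],"delta_pos":[0.001,-0.01,-0.002],"gripper":10},
  ],
)

```text
clock: 16.15
position: [561.5, -49.9, 278.4]
eef_rot: [3.138, -0.519, 1.649]
ft_force: [4.5, 2.9, -8.6]
opening: 16.1
```

```bash
python3 -c "
from h import *
seek()"
```

```text
lidx 226.4 phi pred 0.5369 meas 0.5328
t16.20 tcp [561.4 -49.9 278.4] g [559.6 -23.2 231.5] Fcase [ 4.3  2.3 -6.5] T [-0.6  -0.57 -0.4 ] op 16.2
push 5.6 radial 5.4
theta 1.357 radial err 0.0 lateral -0.1
t16.20 tcp [561.4 -49.9 278.4] g [559.6 -23.2 231.5] Fcase [ 4.3  2.3 -6.5] T [-0.6  -0.57 -0.4 ] op 16.2
1.359927091270349 [0.004, -0.008, 0.0]
1.363727091270349 [0.001, -0.01, -0.002]
1.367527091270349 [0.001, -0.01, -0.001]
1.371327091270349 [0.001, -0.009, -0.002]
1.3751270912703488 [0.001, -0.01, -0.002]
ang err [0.002 0.001 0.002]
```

Request:
play_rows(
  rows=[
    {"angular":[0,0,0],"delta_pos":[0.002,-0.01,-0.001],"gripper":10},
    {"angular":[0,0,0],"delta_pos":[0.001,-0.01,-0.001],"gripper":10},
    {"angular":[0,0,0],"delta_pos":[0.001,-0.01,-0.001],"gripper":10},
    {"angular":[0,0,0],"delta_pos":[0.001,-0.01,-0.002],"gripper":10},
    {"angular":[0,0,0],"delta_pos":[0.001,-0.01,-0.002],"gripper":10},
  ],
)

```text
clock: 16.82
position: [559.5, -50.1, 278.8]
eef_rot: [3.138, -0.518, 1.649]
ft_force: [3.7, 2.6, -8.5]
opening: 15.8
```

```bash
python3 -c "
from h import *
seek()"
```

```text
lidx 224.3 phi pred 0.5447 meas 0.5421
t16.88 tcp [559.4 -50.1 278.8] g [557.5 -23.4 231.9] Fcase [ 4.   2.2 -8.8] T [-0.52 -0.62 -0.3 ] op 16.2
push 5.7 radial 7.8
theta 1.377 radial err -0.0 lateral -0.1
t16.88 tcp [559.4 -50.1 278.8] g [557.5 -23.4 231.9] Fcase [ 4.   2.2 -8.8] T [-0.52 -0.62 -0.3 ] op 16.2
1.3800282955367982 [0.003, -0.008, -0.0]
1.3838282955367982 [0.001, -0.01, -0.002]
1.3876282955367982 [0.001, -0.009, -0.001]
1.3914282955367983 [0.001, -0.01, -0.002]
1.395228295536798 [0.001, -0.01, -0.002]
ang err [0.002 0.002 0.002]
```

Request:
play_rows(
  rows=[
    {"angular":[0,0,0],"delta_pos":[0.001,-0.01,0],"gripper":10},
    {"angular":[0,0,0],"delta_pos":[0.001,-0.01,-0.001],"gripper":10},
    {"angular":[0,0,0],"delta_pos":[0.001,-0.01,-0.001],"gripper":10},
    {"angular":[0,0,0],"delta_pos":[0.001,-0.01,-0.002],"gripper":10},
    {"angular":[0,0,0],"delta_pos":[0.001,-0.01,-0.001],"gripper":10},
  ],
)

```text
clock: 17.5
position: [557.4, -50.2, 279.2]
eef_rot: [3.137, -0.518, 1.649]
ft_force: [5.2, 2.3, -8.1]
opening: 16.1
```

```bash
python3 -c "
from h import *
seek()"
```

```text
lidx 222.3 phi pred 0.5524 meas 0.5483
t17.55 tcp [557.3 -50.2 279.2] g [555.5 -23.5 232.3] Fcase [ 4.4  1.8 -7.4] T [-0.54 -0.66 -0.31] op 16.0
push 5.6 radial 6.5
theta 1.397 radial err 0.0 lateral -0.1
t17.55 tcp [557.3 -50.2 279.2] g [555.5 -23.5 232.3] Fcase [ 4.4  1.8 -7.4] T [-0.54 -0.66 -0.31] op 16.0
1.3998604477161554 [0.003, -0.008, 0.001]
1.4036604477161554 [0.001, -0.01, -0.002]
1.4074604477161554 [0.0, -0.01, -0.001]
1.4112604477161554 [0.001, -0.01, -0.002]
1.4150604477161552 [0.001, -0.01, -0.001]
ang err [0.003 0.002 0.003]
```

Request:
play_rows(
  rows=[
    {"angular":[0,0,0],"delta_pos":[0.002,-0.01,0],"gripper":10},
    {"angular":[0,0,0],"delta_pos":[0.001,-0.01,-0.001],"gripper":10},
    {"angular":[0,0,0],"delta_pos":[0.001,-0.01,-0.001],"gripper":10},
    {"angular":[0,0,0],"delta_pos":[0.001,-0.01,-0.001],"gripper":10},
    {"angular":[0,0,0],"delta_pos":[0.001,-0.01,-0.001],"gripper":10},
  ],
)

```text
clock: 18.18
position: [555.4, -50.4, 279.6]
eef_rot: [3.137, -0.518, 1.649]
ft_force: [5.3, 1.3, -7.0]
opening: 15.8
```

```bash
python3 -c "
from h import *
seek()"
```

```text
lidx 220.2 phi pred 0.5601 meas 0.5543
t18.23 tcp [555.3 -50.4 279.6] g [553.5 -23.7 232.7] Fcase [ 4.   2.1 -7.3] T [-0.6  -0.64 -0.42] op 16.0
push 5.1 radial 6.6
theta 1.416 radial err 0.0 lateral -0.1
t18.23 tcp [555.3 -50.4 279.6] g [553.5 -23.7 232.7] Fcase [ 4.   2.1 -7.3] T [-0.6  -0.64 -0.42] op 16.0
1.4196302915484567 [0.002, -0.009, 0.001]
1.4234302915484567 [0.001, -0.009, -0.001]
1.4272302915484567 [0.001, -0.01, -0.002]
1.4310302915484567 [0.001, -0.01, -0.001]
1.4348302915484565 [0.0, -0.01, -0.001]
ang err [0.003 0.002 0.003]
```

Request:
play_rows(
  rows=[
    {"angular":[0,0,0],"delta_pos":[0.002,-0.01,0],"gripper":10},
    {"angular":[0,0,0],"delta_pos":[0.001,-0.01,-0.001],"gripper":10},
    {"angular":[0,0,0],"delta_pos":[0.001,-0.01,-0.001],"gripper":10},
    {"angular":[0,0,0],"delta_pos":[0,0,0],"gripper":10},
    {"angular":[0,0,0],"delta_pos":[0,0,0],"gripper":10},
  ],
)

```text
clock: 18.85
position: [554.0, -50.5, 279.8]
eef_rot: [3.137, -0.518, 1.649]
ft_force: [3.7, 1.5, -6.7]
opening: 15.9
```

```bash
python3 -c "
from h import *
seek()"
```

```text
lidx 218.9 phi pred 0.5651 meas 0.5613
t18.90 tcp [554.  -50.4 279.8] g [552.2 -23.7 232.9] Fcase [ 3.7  1.4 -7.5] T [-0.6  -0.64 -0.39] op 16.1
push 4.7 radial 6.9
theta 1.429 radial err 0.1 lateral -0.1
t18.90 tcp [554.  -50.4 279.8] g [552.2 -23.7 232.9] Fcase [ 3.7  1.4 -7.5] T [-0.6  -0.64 -0.39] op 16.1
1.4325784328593911 [0.001, -0.01, 0.001]
1.4363784328593912 [0.001, -0.01, -0.001]
1.4401784328593912 [0.001, -0.01, -0.002]
1.4439784328593912 [0.0, -0.009, -0.001]
1.447778432859391 [0.001, -0.01, -0.001]
ang err [0.003 0.002 0.003]
```

Not yet (noise). Going on.

Request:
play_rows(
  rows=[
    {"angular":[0,0,0],"delta_pos":[0.001,-0.01,0],"gripper":10},
    {"angular":[0,0,0],"delta_pos":[0.001,-0.01,-0.001],"gripper":10},
    {"angular":[0,0,0],"delta_pos":[0.001,-0.01,-0.001],"gripper":10},
    {"angular":[0,0,0],"delta_pos":[0.001,-0.01,-0.001],"gripper":10},
    {"angular":[0,0,0],"delta_pos":[0.001,-0.01,-0.001],"gripper":10},
  ],
)

```text
clock: 19.52
position: [552.2, -50.6, 280.0]
eef_rot: [3.136, -0.518, 1.649]
ft_force: [4.8, 1.3, -7.6]
opening: 16.2
```

```bash
python3 -c "
from h import *
seek()"
```

```text
lidx 217.0 phi pred 0.5717 meas 0.5663
t19.57 tcp [552.2 -50.5 280. ] g [550.4 -23.9 233.1] Fcase [ 4.2  1.8 -6.7] T [-0.62 -0.69 -0.38] op 15.8
push 5.0 radial 6.1
theta 1.447 radial err 0.0 lateral -0.1
t19.57 tcp [552.2 -50.5 280. ] g [550.4 -23.9 233.1] Fcase [ 4.2  1.8 -6.7] T [-0.62 -0.69 -0.38] op 15.8
1.4497533613588582 [0.002, -0.008, -0.0]
1.4535533613588583 [0.0, -0.01, -0.001]
1.4573533613588583 [0.001, -0.01, -0.001]
1.4611533613588583 [0.0, -0.01, -0.001]
1.4649533613588581 [0.001, -0.01, -0.001]
ang err [0.004 0.002 0.003]
```

Request:
play_rows(
  rows=[
    {"angular":[0,0,0],"delta_pos":[0.001,-0.01,0],"gripper":10},
    {"angular":[0,0,0],"delta_pos":[0,-0.01,-0.001],"gripper":10},
    {"angular":[0,0,0],"delta_pos":[0.001,-0.01,-0.001],"gripper":10},
    {"angular":[0,0,0],"delta_pos":[0,-0.01,-0.001],"gripper":10},
    {"angular":[0,0,0],"delta_pos":[0.001,-0.01,-0.001],"gripper":10},
  ],
)

```text
clock: 20.2
position: [550.4, -50.7, 280.3]
eef_rot: [3.135, -0.517, 1.649]
ft_force: [4.9, 2.4, -8.5]
opening: 16.0
```

```bash
python3 -c "
from h import *
seek()"
```

```text
lidx 215.2 phi pred 0.5785 meas 0.5734
t20.25 tcp [550.3 -50.7 280.3] g [548.6 -24.  233.4] Fcase [ 4.6  0.7 -7.9] T [-0.61 -0.67 -0.37] op 16.1
push 5.4 radial 7.4
theta 1.464 radial err 0.1 lateral -0.1
t20.25 tcp [550.3 -50.7 280.3] g [548.6 -24.  233.4] Fcase [ 4.6  0.7 -7.9] T [-0.61 -0.67 -0.37] op 16.1
1.4674855909619644 [0.001, -0.008, 0.002]
1.4712855909619644 [0.0, -0.01, -0.001]
1.4750855909619645 [0.001, -0.01, -0.001]
1.4788855909619645 [0.0, -0.01, -0.001]
1.4826855909619643 [0.001, -0.01, -0.001]
ang err [0.005 0.003 0.003]
```

Request:
play_rows(
  rows=[
    {"angular":[0.001,0,0],"delta_pos":[0.001,-0.01,0.001],"gripper":10},
    {"angular":[0.001,0,0],"delta_pos":[0,-0.01,0],"gripper":10},
    {"angular":[0.001,0,0],"delta_pos":[0.001,-0.01,-0.001],"gripper":10},
    {"angular":[0,0,0],"delta_pos":[0,-0.01,-0.001],"gripper":10},
    {"angular":[0,0,0],"delta_pos":[0,-0.01,-0.001],"gripper":10},
  ],
)

```text
clock: 20.88
position: [548.7, -50.8, 280.4]
eef_rot: [3.138, -0.517, 1.649]
ft_force: [4.3, 2.1, -7.8]
opening: 16.2
```

```bash
python3 -c "
from h import *
seek()"
```

```text
lidx 213.4 phi pred 0.5847 meas 0.5815
t20.93 tcp [548.7 -50.8 280.5] g [546.8 -24.2 233.5] Fcase [ 4.3  1.5 -6.9] T [-0.57 -0.65 -0.43] op 15.6
push 5.0 radial 6.4
theta 1.480 radial err 0.1 lateral -0.1
t20.93 tcp [548.7 -50.8 280.5] g [546.8 -24.2 233.5] Fcase [ 4.3  1.5 -6.9] T [-0.57 -0.65 -0.43] op 15.6
1.4835061488227719 [0.001, -0.009, 0.002]
1.487306148822772 [0.0, -0.01, -0.001]
1.491106148822772 [0.001, -0.01, -0.001]
1.494906148822772 [-0.0, -0.009, -0.0]
1.4987061488227718 [0.0, -0.01, -0.001]
ang err [0.003 0.003 0.002]
```

Request:
play_rows(
  rows=[
    {"angular":[0.001,0,0],"delta_pos":[0.001,-0.01,0.001],"gripper":10},
    {"angular":[0,0,0],"delta_pos":[0,-0.01,0],"gripper":10},
    {"angular":[0,0,0],"delta_pos":[0.001,-0.01,-0.001],"gripper":10},
    {"angular":[0,0,0],"delta_pos":[0,-0.01,0],"gripper":10},
    {"angular":[0,0,0],"delta_pos":[0,-0.01,-0.001],"gripper":10},
  ],
)

```text
clock: 21.55
position: [547.1, -50.9, 280.6]
eef_rot: [3.137, -0.517, 1.648]
ft_force: [5.2, 1.6, -7.5]
opening: 16.2
```

```bash
python3 -c "
from h import *
seek()"
```

```text
lidx 211.8 phi pred 0.5906 meas 0.5868
t21.60 tcp [547.  -51.  280.6] g [545.2 -24.3 233.7] Fcase [ 3.7  2.  -7.4] T [-0.61 -0.65 -0.4 ] op 16.0
push 4.2 radial 7.2
theta 1.496 radial err 0.1 lateral -0.1
t21.60 tcp [547.  -51.  280.6] g [545.2 -24.3 233.7] Fcase [ 3.7  2.  -7.4] T [-0.61 -0.65 -0.4 ] op 16.0
1.4990356179202227 [0.001, -0.009, 0.002]
1.5028356179202227 [0.0, -0.009, -0.0]
1.5066356179202227 [0.001, -0.01, -0.001]
1.5104356179202227 [-0.0, -0.01, -0.0]
1.5142356179202225 [0.0, -0.01, -0.001]
ang err [0.003 0.003 0.002]
```

Request:
play_rows(
  rows=[
    {"angular":[0.001,0,0],"delta_pos":[0.001,-0.011,0.001],"gripper":10},
    {"angular":[0,0,0],"delta_pos":[0,-0.011,0],"gripper":10},
    {"angular":[0,0,0],"delta_pos":[0.001,-0.011,-0.001],"gripper":10},
    {"angular":[0,0,0],"delta_pos":[0,-0.011,0],"gripper":10},
    {"angular":[0,0,0],"delta_pos":[0,-0.011,-0.001],"gripper":10},
  ],
)

```text
clock: 22.22
position: [545.1, -51.1, 280.7]
eef_rot: [3.138, -0.517, 1.648]
ft_force: [4.9, 1.7, -7.6]
opening: 16.2
```

```bash
python3 -c "
from h import *
seek()"
```

```text
lidx 209.7 phi pred 0.5977 meas 0.5947
t22.27 tcp [545.  -51.1 280.7] g [543.2 -24.4 233.8] Fcase [ 4.2  0.7 -6.8] T [-0.6  -0.59 -0.35] op 15.9
push 4.6 radial 6.6
theta 1.515 radial err 0.1 lateral -0.0
t22.27 tcp [545.  -51.1 280.7] g [543.2 -24.4 233.8] Fcase [ 4.2  0.7 -6.8] T [-0.6  -0.59 -0.35] op 15.9
1.5179305013501698 [0.0, -0.008, 0.002]
1.5217305013501699 [0.0, -0.01, -0.0]
1.5255305013501699 [0.001, -0.01, -0.001]
1.52933050135017 [-0.0, -0.01, -0.0]
1.5331305013501697 [0.0, -0.01, -0.001]
ang err [0.003 0.003 0.002]
```

Request:
play_rows(
  rows=[
    {"angular":[0.001,0,0],"delta_pos":[0,-0.011,0.002],"gripper":10},
    {"angular":[0,0,0],"delta_pos":[0,-0.011,0],"gripper":10},
    {"angular":[0,0,0],"delta_pos":[0,-0.011,-0.001],"gripper":10},
    {"angular":[0,0,0],"delta_pos":[0,-0.011,0],"gripper":10},
    {"angular":[0,0,0],"delta_pos":[0,-0.011,0],"gripper":10},
  ],
)

```text
clock: 22.9
position: [542.1, -51.3, 280.8]
eef_rot: [3.14, -0.517, 1.648]
ft_force: [0.2, 0.9, -4.9]
opening: 16.2
```

```bash
python3 -c "
from h import *
seek()"
```

```text
lidx 206.5 phi pred 0.6087 meas 0.5951
t22.95 tcp [541.9 -51.3 280.7] g [539.9 -24.7 233.8] Fcase [-0.  -0.8 -4.4] T [-0.61 -0.17 -0.1 ] op 16.0
push 0.1 radial 4.4
theta 1.545 radial err -0.0 lateral -0.1
t22.95 tcp [541.9 -51.3 280.7] g [539.9 -24.7 233.8] Fcase [-0.  -0.8 -4.4] T [-0.61 -0.17 -0.1 ] op 16.0
1.5472563239544588 [0.002, -0.007, 0.0]
1.5510563239544588 [-0.0, -0.01, -0.0]
1.5548563239544588 [-0.0, -0.01, -0.0]
1.5586563239544589 [0.0, -0.01, -0.0]
1.5624563239544587 [0.0, -0.01, -0.0]
ang err [-0.     0.003  0.002]
```

Request:
play_rows(
  rows=[
    {"angular":[0,0,0],"delta_pos":[0,0,0],"gripper":10},
    {"angular":[0,0,0],"delta_pos":[0,0,0],"gripper":10},
    {"angular":[0,0,0],"delta_pos":[0,0,0],"gripper":10},
    {"angular":[0,0,0],"delta_pos":[0,0,0],"gripper":10},
    {"angular":[0,0,0],"delta_pos":[0,0,0],"gripper":10},
  ],
)

```text
clock: 23.58
position: [541.6, -51.3, 280.8]
eef_rot: [-3.142, -0.518, 1.648]
ft_force: [2.3, 0.8, -4.3]
opening: 16.0
```

```bash
python3 -c "
from h import *
seek(); print(lid(),lid())"
```

```text
lidx 206.0 phi pred 0.6105 meas 0.5956
t23.62 tcp [541.6 -51.4 280.8] g [539.5 -24.7 233.9] Fcase [ 2.   0.5 -4.8] T [-0.56 -0.21 -0.23] op 16.2
push 2.1 radial 4.8
theta 1.548 radial err 0.0 lateral -0.1
t23.62 tcp [541.6 -51.4 280.8] g [539.5 -24.7 233.9] Fcase [ 2.   0.5 -4.8] T [-0.56 -0.21 -0.23] op 16.2
1.5519557582917176 [0.001, -0.01, 0.001]
1.5557557582917176 [0.0, -0.01, -0.0]
1.5595557582917177 [0.001, -0.01, -0.001]
1.5633557582917177 [-0.0, -0.01, 0.0]
1.5671557582917175 [-0.0, -0.01, 0.0]
ang err [-0.001  0.002  0.002]
(np.float64(0.596237945547644), np.float64(1.5252634734579602)) (np.float64(0.5945120873766011), np.float64(1.4149472579605642))
```

Request:
play_rows(
  rows=[
    {"angular":[0,0,0],"delta_pos":[0,-0.009,0],"gripper":10},
    {"angular":[0,0,0],"delta_pos":[0,-0.009,0],"gripper":10},
    {"angular":[0,0,0],"delta_pos":[0,0,0],"gripper":10},
    {"angular":[0,0,0],"delta_pos":[0,0,0],"gripper":10},
    {"angular":[0,0,0],"delta_pos":[0,0,0],"gripper":10},
  ],
)

```text
clock: 24.35
position: [539.9, -51.4, 280.7]
eef_rot: [-3.139, -0.518, 1.648]
ft_force: [-0.4, -0.2, -3.8]
opening: 15.8
```

```bash
python3 -c "
from h import *
seek(); print(lid())"
```

```text
lidx 204.2 phi pred 0.6163 meas 0.5649
t24.40 tcp [539.9 -51.5 280.7] g [537.8 -24.8 233.8] Fcase [-0.8 -0.3 -4. ] T [-0.61  0.1  -0.08] op 16.2
push -0.8 radial 4.0
theta 1.564 radial err -0.1 lateral -0.1
t24.40 tcp [539.9 -51.5 280.7] g [537.8 -24.8 233.8] Fcase [-0.8 -0.3 -4. ] T [-0.61  0.1  -0.08] op 16.2
1.5676580155314113 [0.002, -0.01, -0.001]
1.5714580155314113 [0.0, -0.01, 0.0]
1.5752580155314113 [0.0, -0.01, 0.0]
1.5790580155314113 [0.0, -0.01, 0.0]
1.5828580155314111 [0.0, -0.01, 0.001]
ang err [-0.003  0.002  0.002]
(np.float64(0.5648915607493395), np.float64(1.5218095297085374))
```

Request:
play_rows(
  rows=[
    {"angular":[0,0,0],"delta_pos":[0,0,0],"gripper":16},
    {"angular":[0,0,0],"delta_pos":[0,0,0],"gripper":20},
    {"angular":[0,0,0],"delta_pos":[0,0,0],"gripper":26},
    {"angular":[0,0,0],"delta_pos":[0,0,0],"gripper":36},
    {"angular":[0,0,0],"delta_pos":[0,0,0],"gripper":46},
  ],
)

```text
clock: 25.08
position: [540.9, -51.2, 282.1]
eef_rot: [3.14, -0.518, 1.649]
ft_force: [0.6, 0.2, -0.1]
opening: 46.2
```

```bash
python3 -c "
from h import *
st(); print(lid()); snap('wrist','w8'); snap('scene','s8')"
```

```text
t25.07 tcp [540.9 -51.2 282.1] g [538.9 -24.6 235.2] Fcase [ 0.6  0.1 -0.1] T [-0.26 -0.01 -0.09] op 46.2
(np.float64(0.5650668486750494), np.float64(1.5507709938906078))
```

View pics/w8.png

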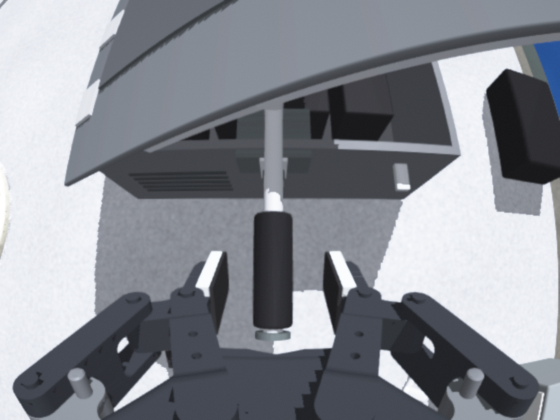

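View pics/s8.png

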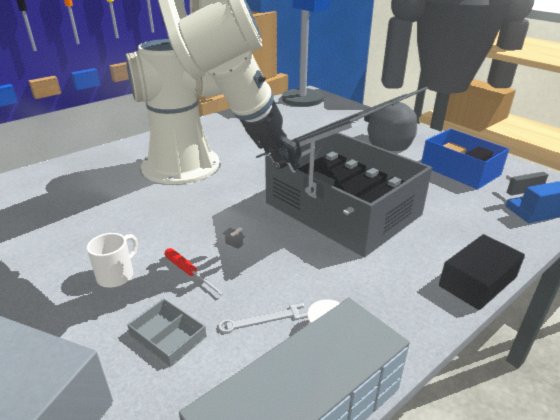

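Request:
play_rows(
  rows=[
    {"angular":[0,0,0],"delta_pos":[0,0,-0.2],"gripper":55},
    {"angular":[0,0,0],"delta_pos":[0,0,-0.4],"gripper":60},
    {"angular":[0,0,0],"delta_pos":[0,0,-0.6],"gripper":60},
    {"angular":[0,0,0],"delta_pos":[0,0,-0.8],"gripper":60},
    {"angular":[0,0,0],"delta_pos":[0,0,-0.8],"gripper":60},
  ],
)

```text
clock: 25.85
position: [544.6, -109.0, 383.8]
eef_rot: [-3.14, -0.519, 1.649]
ft_force: [0.8, -0.4, 0.8]
opening: 60.1
```

Request:
play_rows(
  rows=[
    {"angular":[0,0,0],"delta_pos":[0,0,-0.6],"gripper":60},
    {"angular":[0,0,0],"delta_pos":[0,0,-0.3],"gripper":60},
    {"angular":[0,0,0],"delta_pos":[0,0,0],"gripper":60},
    {"angular":[0,0,0],"delta_pos":[0,0,0],"gripper":60},
    {"angular":[0,0,0],"delta_pos":[0,0,0],"gripper":60},
  ],
)

```text
clock: 26.48
position: [546.1, -129.0, 419.2]
eef_rot: [3.14, -0.516, 1.649]
ft_force: [0.1, 0.3, -0.1]
opening: 59.9
```

```bash
python3 -c "
from h import *
st(); print(lid()); snap('wrist','w9'); snap('scene','s9'); snap('top','t9')
crop('s9',220,70,440,250,3,'s9c')"
```

```text
t26.48 tcp [ 546.1 -129.   419.2] g [ 544.1 -102.4  372.2] Fcase [ 0.1  0.3 -0.1] T [-0.2  -0.03 -0.  ] op 59.9
(np.float64(0.5656350459109218), np.float64(1.5329715684683454))
```

View pics/s9c.png

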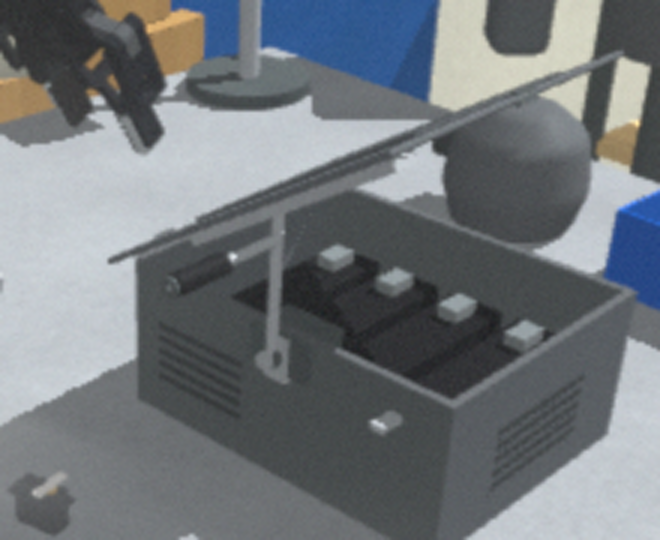

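View pics/t9.png

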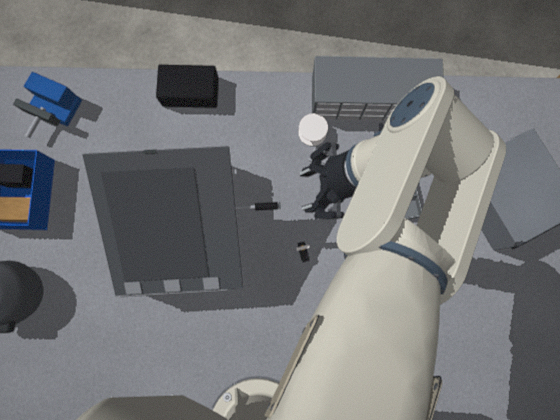

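```bash
python3 -c "
from h import *
print(lid()); st(); print(r.finish_job())"
```

```text
(np.float64(0.5662740303722306), np.float64(1.593329214927823))
t26.73 tcp [ 546.3 -129.2  419.6] g [ 544.3 -102.6  372.6] Fcase [0.2 0.6 0.3] T [-0.2  -0.1   0.01] op 60.0
the job is handed in; nothing more can be done
None
```

The battery box is open and the prop rod alone holds the lid. I handed the job in at 26.7 s of the 72 s allowed.

- **Lift:** I gripped the black sleeve and swung the rod up along its arc, then crept in steps of about 0.4 mm to find the hole. The push readings along the way were about 4 to 8 N.
- **Finding the hole:** At about 1.55 rad of swing the push fell to almost nothing, but the lid had only sunk about 2 mm, so I judged the end was still resting on the hole's edge. I moved on just under 1 mm, and it dropped in fully. The lid fell by about 0.05 rad, roughly 10 mm at the rod end, and the push was -0.8 N. I stopped there and felt no hard stop.
- **Forces:** The sideways pull on the rod read about 4 to 8 N while gripped. The highest force I saw at the wrist was about 10 to 11 N. Forces were only read between moves, so a short peak within a move would not show.
- **Last checks:** After I let go and backed off, the lid stayed at 0.565 to 0.566 rad. The wrist read close to zero and the gripper was well clear of the box. The lid angle measured by camera ran 0.002 to 0.006 rad below the geometry throughout, which is within calibration.
- **Things around the box:** Those I could see in the last pictures looked unmoved. The wrench, screwdriver, mug and tray were partly or fully hidden by the arm, or outside the crop I viewed. In the picture taken as I let go they looked to be where they started.

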